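Load the tile die

TASK

Get the wooden tile die ready with its two blanks. First take the spare brick-shaped blank off the moulding board and lay it flat on the bench clear of the board; then tip the die, without lifting it off the bench, backwards over the board's front edge so that it lies flat on the board with its cavities up; then bed the arch-shaped and the pointed picket-shaped blank in the cavities that match their outlines, fully home. Let go of everything and leave the other things on the bench where they are.

Things in the scene. Friction and masses are not known exactly. Their poses are not given: they have to be found in the camera images.
- board: Moulding board, fixed to the bench: white-faced, 180 (x) x 240 (y) x 18 mm thick. Origin at the centre of its underside, on the bench; x points to its back, away from the robot, y left, z up. Front edge at x = -90 mm. A wooden back stop runs along the back edge from x = 68 to 90 mm, its top 38 mm above the bench.
- board_front (a point): Middle of the upper front edge of the board, 18 mm above the bench; axes as the board's.
- die: Loose beech block with two cavities, 148 (x) x 190 (y) x 45 mm (z), 0.65 to 0.95 kg. Origin: centre of the back face; cavity face at z = 45 mm. At first it stands on its x = -74 mm face, x up, cavities to the robot, its back facing the board's front edge 3 to 25 mm away. To lie on its back on the board, x to the board's back, z up, cavity face 63 mm above the bench.
- arch_seat (a point): Floor centre of the arch cavity: die x = 0, y = 46, z = 35 mm; axes as the die's. Outline as the arch blank, long along x, round end at +x, square end at -x; 10 mm deep, 1.5 mm clearance all round, 3 mm chamfer at the mouth. A rib, flat for 27 mm across, parts it from the picket cavity.
- picket_seat (a point): Floor centre of the picket cavity: die x = 0, y = -46, z = 35 mm; axes as the die's. Outline as the picket blank, long along x, both ends pointed; 10 mm deep, 1.5 mm clearance all round, 3 mm chamfer at the mouth.
- die_foot (a point): Middle of the edge between the back face and the face that the die stands on at the start (die x = -74, y = 0, z = 0 mm).
- arch_blank: Buff fired-clay tile blank, 96 (x) x 56 (y) x 24 mm thick, 0.2 kg: square at -x, a half round of 28 mm radius at +x. Origin at the centre of the underside, halfway along; lies flat on the bench, low ribs on top. Seated, its underside is on the cavity floor, its x is along the die's x, and 14 mm of it stand above the die.
- picket_blank: Buff fired-clay tile blank, 116 (x) x 56 (y) x 24 mm thick, 0.2 kg: a long hexagon, its long sides parallel for 60 mm, with a 90 degree point at each end; the same either way round. Origin at the centre of the underside; lies flat on the bench, low ribs on top. Seated, its underside is on the cavity floor and 14 mm of it stand above the die.
- brick_blank: Spare buff fired-clay tile blank, a plain rectangle 96 (x) x 56 (y) x 24 mm thick, 0.2 kg; fits neither cavity. Origin at the centre of the underside. At the start it lies on the board where the die is to come down.
- tape: Bystander: roll of masking tape lying flat, 104 mm across, 25 mm high. Origin at the centre of its underside.
- jar: Bystander: glass jar 68 mm across and 80 mm high with wooden sticks that lean out to 114 mm wide along y and stand 140 mm high. Origin at the centre of its underside.
- cup: Bystander: plastic cup 64 mm across with cotton sticks, 78 mm wide and 100 mm high in all. Origin at the centre of its underside.
- brown_bottle: Bystander: brown bottle with a black cap, 38 mm across, 78 mm high. Origin at the centre of its underside.
- dish: Bystander: flat glass dish, 77 mm across, 16 mm high. Origin at the centre of its underside.
- magnifier: Bystander: small black folding magnifier, 34 x 45 x 12 mm. Origin at the centre of its underside.
- rubber_block: Bystander: blue and white eraser, 21 x 45 x 12 mm. Origin at the centre of its underside.
Things that resemble listed ones, but are neither listed nor needed, are in the scene too. What is shaped like the brick_blank but turquoise is not meant.

How it is judged:
On the way, in this order (a step that is already met when the one before it is completed fails the run):
1. the spare brick blank is off the board, flat on the bench (height (world z) of brick_blank below 0.006 m and angle between brick_blank's own z axis and vertical below 0.1 rad and contact force between brick_blank and the fingers below 0.05 N), for 0.2 s.
2. the die lies flat on the board, cavities up (angle between die's own z axis and vertical below 0.06 rad and height (world z) of die between 0.013 and 0.023 m and linear speed of die below 0.03 m/s), for 0.2 s.
3. both blanks are home in their cavities (distance between arch_blank and arch_seat below 0.004 m and distance between picket_blank and picket_seat below 0.004 m), for 0.2 s.
At the end, for the whole second after the job is handed in: Brick blank flat on the bench off the board (underside < 6 mm up, level to 0.1 rad). Die on its back on the board, level to 0.06 rad, in line to 0.25 rad, back 13-23 mm up. Arch and picket blanks within 4 mm of their cavity seats, in line to 0.08, level to 0.05 rad. All at rest (all of step 3 and height (world z) of brick_blank below 0.006 m and angle between brick_blank's own z axis and vertical below 0.1 rad and linear speed of each of brick_blank, die below 0.02 m/s and angle between die's own z axis and vertical below 0.06 rad and height (world z) of die between 0.013 and 0.023 m and angle between the x axis of die and the x axis of board, either way round below 0.25 rad and angle between the x axis of each of arch_blank, picket_blank and the x axis of die, either way round below 0.08 rad and angle between the z axis of each of arch_blank, picket_blank and the z axis of die, either way round below 0.05 rad); the robot touches nothing.
It fails at once if the die is lifted off instead of tipped: its foot edge rises more than 60 mm above the bench (height (world z) of die_foot above 0.06 m).
It fails at once if a bystander is moved more than 30 mm or knocked over (distance of any of tape, jar, cup, brown_bottle, dish, magnifier, rubber_block from where it was at the start of the episode above 0.03 m or angle between any of jar, cup, brown_bottle's own z axis and vertical above 0.5 rad).
It also fails if it takes over 72 s, if anything falls off the work surface, if the arm or the gripper's body presses on something with over 40 N, if the wrist force passes 120 N, or if a joint passes its speed limit or range.

ROBOT

A 7-joint arm with a two-finger parallel gripper is mounted at the origin on a cart in front of the work surface, level with it; the furniture and walls round the work are solid. World frame = base frame: x ahead of the robot, y to its left, z up, the work surface at z = 0. Lengths are in m, angles in rad, forces in N, time in s.
With the tool pointing down it reaches from about 0.35 to 0.9 m from the base axis. Payload 8.1 kg.
Tool frame: the origin (TCP) lies at the very end of the fingers, on their centre line; the grasp point (between the pads) lies 19 mm behind it (grip_point_offset is the distance from the TCP to the grasp point, in m); z points along the fingers, x is the direction in which the jaws open and shut, and the axes are right-handed (so a half turn about z gives the same grasp; the last joint's range is limited). The gripper opens to 92 mm and grips with 3 to 60 N. Pads are 19 mm wide; open, the fingers measure 130 mm over their backs; the gripper's body (75 mm by 190 mm) begins 47 mm behind the grasp point.
Start: joints at [-1.303, 0.434, 0.025, 1.573, -0.012, 1.134, -0.075], TCP at [0.227, 0.583, 0.227] pointing down, gripper open.
Joint ranges: [-2.62, 2.62], [-0.44, 2.09], [-1.27, 1.32], [0.08, 2.57], [-1.32, 4.46], [0.12, 2], [-2.74, 2.74]. Speed limits (rad/s): [2.22, 2.22, 3.01, 3.01, 3.14, 3.14, 3.14].

INTERFACE

Orientations are given as a rotation vector (axis times angle).
In Python, from cell import observe, get_image, camera_model, sign_off, grip_point_offset gives the robot as it stands.
- The arm moves only by the tool play_rows, never from a script. Its argument "rows" is a list of rows, each a list of 7 numbers: the shift along the tool's x, y, z as a fraction of full scale, then the turn, a rotation vector about the tool's x, y, z as a fraction of full scale, then the closure, from -1 (fully open) to 1 (shut). A call has 1 to 5 rows; each row shifts and turns the pose as measured when the row begins, along the tool's axes as they then stand; what a row does not reach is not made up. Full scale, the value 1, is 0.15 m for a shift and 0.5 rad for a turn. A row lasts 1/10 s, in which the tool goes at most 50 mm and 8.59 degrees, less where a joint would pass 70% of its speed; a pose out of reach is approached as far as the arm can. A call with a number of a shift or a turn outside -1 to 1 is refused whole. A call with a gripper value outside its range is refused whole. The fingers move at their own pace and stop on an object; "force" is the grip in N (left out, the last holds). Time passes only in rows, so rows that do not move let the fingers close. It gives the time, the measured TCP pose, the force and the opening at its end, in the units of the state.
- observe(): the state, without advancing time (a new reading comes with each control period).
- get_image(name): name is "scene" or "top"; returns the picture (400x640x3 uint8, blue, green, red); there is no depth.
- camera_model(name): a dict with "K" (3x3 intrinsics, pixels), "R" (3x3) and "t" (3): a world point X has camera coordinates R X + t. Camera axes: x right, y down, z forward; pixel columns grow to the right and rows downward; lengths in m; the calibration is good to about 2 mm. A picture is of the moment at which its call begins. camera_model takes no time and is no camera call.
- sign_off(): hands the job in, once; it reports no verdict.
The state is a dict: "clock": time; "joints": joint angles; "dq": joint speeds; "joint_efforts": joint torques, N m; "position": TCP position; "ee_rot": TCP orientation; "force": force on the tool from outside, world axes, zero at the start; "ft_torque": the same for the moment, N m; "width": opening from 0.0 (shut) to 1.0 (fully open).
Only numpy, scipy, OpenCV 4.12 (cv2) and the standard library are available. Lean on these libraries where they do the work, as an engineer would, in place of code of your own. Each camera call takes 0.05 s, during which the arm holds its last target.

## Working session

There is one attempt and no reset: what is moved stays moved. The work goes in short steps, Python scripts to look and compute and a tool call to move; the robot and the scene stay as the last step left them, time stands still between calls to the robot, and variables do not carry over. Pictures are saved under pics/ and viewed, and the job is handed in when it is done.

Besides the shell and the picture viewer there is one more tool, called after "Call:" by a JSON object that holds its "name" and its "arguments". play_rows: Moves the arm, as the interface text tells. Its arguments: {"type":"object","properties":{"rows":{"type":"array","items":{"type":"array","items":{"type":"number"}}},"force":{"type":"number"}},"required":["rows"]}

```bash
ls; mkdir -p pics; python3 - <<'E'
from cell import *
import cv2,json
print(observe()); print(grip_point_offset)
for n in("scene","top"):
    cv2.imwrite(f"pics/{n}0.png",get_image(n)); m=camera_model(n); print(n,m)
E
```

```text
pics
{'clock': 0.0, 'joints': array([-1.30261655,  0.43524145,  0.0249846 ,  1.57408584, -0.01160136,
        1.13400701, -0.07509406]), 'dq': array([-0.00090541, -0.00052481, -0.00053298, -0.00014354, -0.0001998 ,
        0.00052062,  0.00078918]), 'joint_efforts': array([ 2.63912298e-04, -6.67844725e+01,  9.85108763e-01, -3.14465368e+01,
       -6.06732233e-02,  4.29767312e-02,  1.45831241e-04]), 'position': array([0.22633829, 0.58202935, 0.22593799]), 'ee_rot': array([ 2.59207743e+00,  1.77322463e+00, -1.92834881e-03]), 'force': array([-0.20795544,  0.29229276, -0.06418784]), 'ft_torque': array([-0.04347691, -0.01827237,  0.07335928]), 'width': 1.0037054760527835}
0.0188
scene {'K': array([[465.67138219,   0.        , 324.68791093],
       [  0.        , 465.67138219, 198.64492868],
       [  0.        ,   0.        ,   1.        ]]), 'R': array([[ 0.90581452, -0.42326749, -0.01856554],
       [-0.30740313, -0.6264404 , -0.71629306],
       [ 0.29155336,  0.65453576, -0.69755256]]), 't': array([-0.47890912,  0.23538505,  1.62795005])}
top {'K': array([[491.11372347,   0.        , 320.24870288],
       [  0.        , 491.11372347, 197.34045745],
       [  0.        ,   0.        ,   1.        ]]), 'R': array([[ 0.00361363, -0.99998978,  0.00271665],
       [-0.9856781 , -0.00401992, -0.16858983],
       [ 0.16859903, -0.00206853, -0.98568255]]), 't': array([-0.00378281,  0.57004017,  1.5020349 ])}
```

View pics/scene0.png

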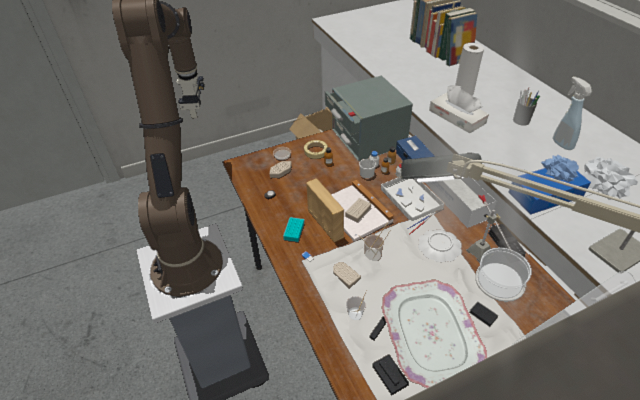

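View pics/top0.png

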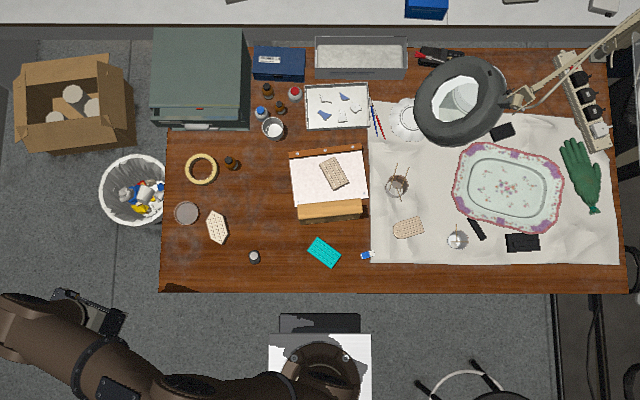

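```bash
python3 - <<'E'
import cv2
t=cv2.imread("pics/top0.png"); s=cv2.imread("pics/scene0.png")
cv2.imwrite("pics/t0z.png",cv2.resize(t[120:280,160:480],None,fx=2.5,fy=2.5,interpolation=cv2.INTER_CUBIC))
cv2.imwrite("pics/t0zz.png",cv2.resize(t[135:235,270:430],None,fx=5,fy=5,interpolation=cv2.INTER_CUBIC))
cv2.imwrite("pics/s0z.png",cv2.resize(s[130:330,230:470],None,fx=3,fy=3,interpolation=cv2.INTER_CUBIC))
E
```

```text
(no output)
```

View pics/t0z.png

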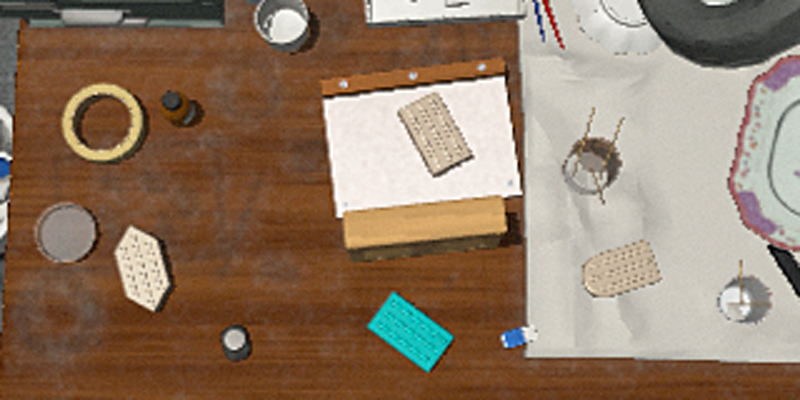

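View pics/t0zz.png

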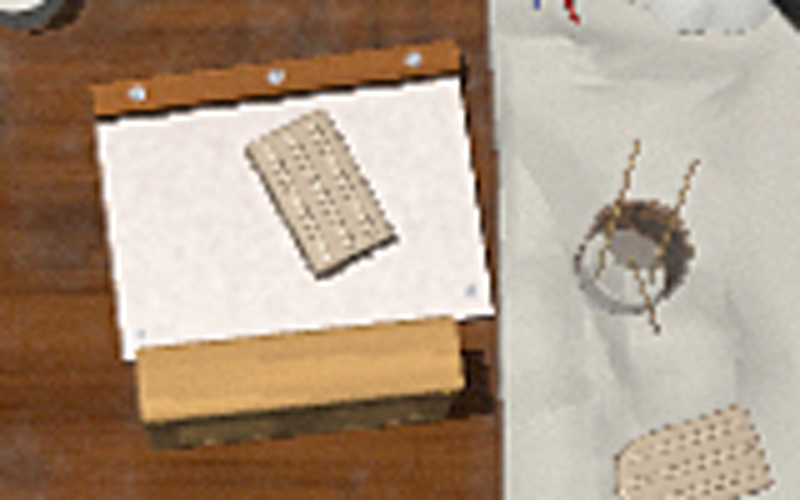

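View pics/s0z.png

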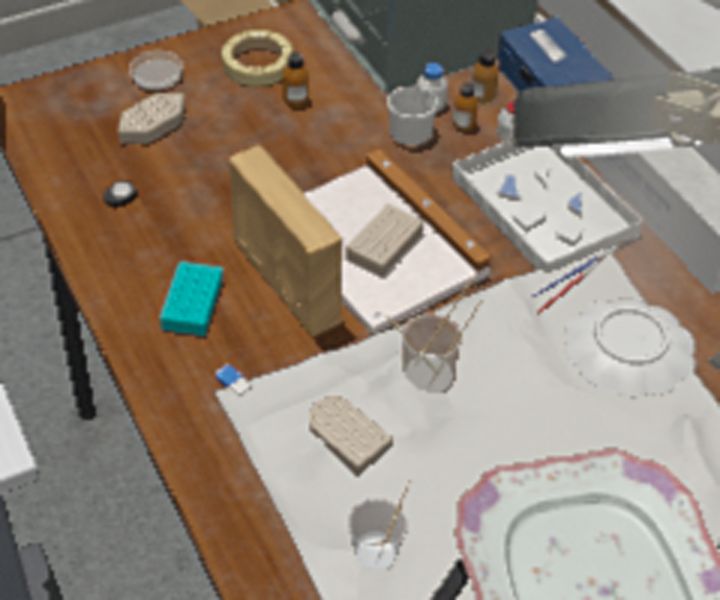

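```bash
cat > h.py <<'E'
import numpy as np, cv2
from scipy.optimize import minimize
from cell import *
CM={n:camera_model(n) for n in("scene","top")}
def proj(n,X):
    m=CM[n];X=np.atleast_2d(X);c=X@m["R"].T+m["t"];p=c@m["K"].T;return p[:,:2]/p[:,2:]
def ray(n,px,z):
    m=CM[n];d=m["R"].T@np.linalg.inv(m["K"])@np.array([px[0],px[1],1.]);C=-m["R"].T@m["t"]
    return C+d*(z-C[2])/d[2]
a=np.linspace(-np.pi/2,np.pi/2,25)
POLY={"brick":np.array([[-48,-28],[48,-28],[48,28],[-48,28]])/1e3,
"arch":np.vstack([[[-48,28],[-48,-28]],np.c_[20+28*np.cos(a),28*np.sin(a)]])/1e3,
"picket":np.array([[-58,0],[-30,-28],[30,-28],[58,0],[30,28],[-30,28]])/1e3}
def pts(poly,x,y,yaw,z0,h):
    c,s=np.cos(yaw),np.sin(yaw);P=poly@np.array([[c,s],[-s,c]])+[x,y]
    return np.vstack([np.c_[P,np.full(len(P),z0)],np.c_[P,np.full(len(P),z0+h)]])
def render(n,X,box,ss=8):
    x0,y0,x1,y1=box;p=(proj(n,X)+0.5-[x0,y0])*ss
    im=np.zeros(((y1-y0)*ss,(x1-x0)*ss),np.uint8)
    hl=cv2.convexHull((p).astype(np.float32))
    cv2.fillConvexPoly(im,np.round((hl-0.5)*16).astype(np.int32),255,shift=4)
    return cv2.resize(im,(x1-x0,y1-y0),interpolation=cv2.INTER_AREA)/255.
def boxof(n,X,m=10):
    p=proj(n,X);a=np.floor(p.min(0)).astype(int)-m;b=np.ceil(p.max(0)).astype(int)+m
    return max(a[0],0),max(a[1],0),min(b[0],640),min(b[1],400)
def fit(imgs,poly,p0,h,free_z=True,cams=("top","scene"),step=(.01,.01,.1,.004)):
    """region-contrast fit: maximise Gaussian separation in/out; p=(x,y,yaw,z0)"""
    p=np.array(p0,float);bx={n:boxof(n,pts(poly,*p[:3],p[3],h)) for n in cams}
    def cost(q):
        x,y,yaw=q[:3];z=q[3] if free_z else p0[3];e=0
        for n in cams:
            b=bx[n];I=imgs[n][b[1]:b[3],b[0]:b[2]].astype(float)
            M=render(n,pts(poly,x,y,yaw,z,h),b)
            # residual of two-colour alpha model
            A=np.c_[M.ravel(),1-M.ravel()];Y=I.reshape(-1,3)
            co,_,_,_=np.linalg.lstsq(A,Y,rcond=None);r=np.abs(Y-A@co).sum(1)
            e+=np.minimum(r,150).sum()/len(Y)
        return e
    k=4 if free_z else 3
    S=np.vstack([p[:k]]+[p[:k]+np.eye(k)[i]*step[i] for i in range(k)])
    for _ in range(3):
        o=minimize(cost,S[0],method="Nelder-Mead",options=dict(initial_simplex=S,xatol=1e-5,fatol=1e-4,maxiter=400))
        S=np.vstack([o.x]+[o.x+np.eye(k)[i]*step[i]*.4 for i in range(k)])
    return o.x,o.fun
E
python3 - <<'E'
from h import *
I={n:cv2.imread(f"pics/{n}0.png") for n in("scene","top")}
for n,px,z,yaw in(("brick",(333,174),.042,.5),("arch",(409,228),.024,2.8),("picket",(216,227),.024,.3)):
    c=ray("top",px,z);print(n,"guess",c.round(3))
    for cams in(("top",),("scene",)):
        print(cams,fit(I,POLY[n],[c[0],c[1],yaw,z-.024],.024,False,cams))
    f=fit(I,POLY[n],[c[0],c[1],yaw,z-.024],.024);print(f)
E
```

```text
brick guess [ 0.647 -0.042  0.042]
('top',) (array([ 0.65071355, -0.04451862,  0.50540266]), np.float64(92.64310368536357))
('scene',) (array([0.64468911, 0.03541861, 0.3437277 ]), np.float64(107.34072632807977))
(array([ 0.62598001, -0.04151282,  0.52241309,  0.12054784]), np.float64(210.44896009705366))
arch guess [ 0.477 -0.284  0.024]
('top',) (array([ 0.47826245, -0.27788367,  1.87326094]), np.float64(25.830081555374356))
('scene',) (array([ 0.47512221, -0.27575435,  1.85917649]), np.float64(23.310124836163393))
(array([ 4.76052488e-01, -2.75833765e-01,  1.87069200e+00, -1.80382532e-04]), np.float64(49.56191318503279))
picket guess [0.477 0.329 0.024]
('top',) (array([0.47816933, 0.32823838, 0.30809393]), np.float64(41.98333505407315))
('scene',) (array([0.48461797, 0.35486931, 0.39821692]), np.float64(46.71661894275407))
(array([0.47728389, 0.32690168, 0.30923258, 0.00597528]), np.float64(93.88151063638065))
```

```bash
cat >> h.py <<'E'
def fit(imgs,poly,p0,h,free_z=True,cams=("top","scene"),step=(.006,.006,.08,.004),m=6,excl=None):
    p=np.array(p0,float);bx={n:boxof(n,pts(poly,*p[:3],p[3],h),m) for n in cams}
    N=len(poly)
    def cost(q):
        x,y,yaw=q[:3];z=q[3] if free_z else p0[3];e=0
        for n in cams:
            b=bx[n];I=imgs[n][b[1]:b[3],b[0]:b[2]].astype(float)
            P=pts(poly,x,y,yaw,z,h);M=render(n,P,b).ravel();T=render(n,P[N:],b).ravel()
            A=np.c_[T,np.clip(M-T,0,1),1-M];Y=I.reshape(-1,3)
            if excl is not None:
                k=~excl(Y);A=A[k];Y=Y[k]
            co,_,_,_=np.linalg.lstsq(A,Y,rcond=None);r=np.abs(Y-A@co).sum(1)
            e+=np.minimum(r,120).sum()/len(Y)
        return e
    k=4 if free_z else 3
    S=np.vstack([p[:k]]+[p[:k]+np.eye(k)[i]*step[i] for i in range(k)])
    for _ in range(3):
        o=minimize(cost,S[0],method="Nelder-Mead",options=dict(initial_simplex=S,xatol=1e-5,fatol=1e-4,maxiter=400))
        S=np.vstack([o.x]+[o.x+np.eye(k)[i]*step[i]*.5 for i in range(k)])
    return o.x.round(4),round(o.fun,2)
def overlay(img,n,Xs,fn,crop,f=5):
    im=cv2.resize(img,None,fx=f,fy=f,interpolation=cv2.INTER_CUBIC)
    for X,col in Xs:
        q=((proj(n,X)+.5)*f-.5).round().astype(int)
        cv2.polylines(im,[q.reshape(-1,1,2)],True,col,1)
    x0,y0,x1,y1=crop;cv2.imwrite(fn,im[y0*f:y1*f,x0*f:x1*f])
E
python3 - <<'E'
from h import *
I={n:cv2.imread(f"pics/{n}0.png") for n in("scene","top")}
wood=lambda Y:(Y[:,2]-Y[:,0]>80)|(Y.sum(1)<150)
R={}
for n,px,z,yaw,ex in(("brick",(333,174),.042,.5,wood),("arch",(409,228),.024,1.87,None),("picket",(216,227),.024,.3,None)):
    c=ray("top",px,z)
    for cams in(("top",),("scene",)):
        print(n,cams,fit(I,POLY[n],[c[0],c[1],yaw,z-.024],.024,False,cams,excl=ex))
    R[n]=fit(I,POLY[n],[c[0],c[1],yaw,z-.024],.024,excl=ex);print(R[n])
for cam in I:
  Xs=[]
  for n in R:
    x,y,w,z=R[n][0];P=pts(POLY[n],x,y,w,z,.024);k=len(P)//2;Xs+=[(P[k:],(0,0,255)),(P[:k],(0,255,0))]
  if cam=="top":overlay(I[cam],cam,Xs,"pics/ov_t.png",(180,140,440,260),3)
  else: overlay(I[cam],cam,Xs,"pics/ov_s.png",(250,140,400,300),5)
E
```

```text
brick ('top',) (array([ 0.6525, -0.0441,  0.4968]), np.float64(28.64))
brick ('scene',) (array([ 0.6491, -0.0432,  0.4929]), np.float64(70.55))
(array([ 0.6495, -0.0453,  0.4952,  0.0198]), np.float64(102.85))
arch ('top',) (array([ 0.4786, -0.2793,  1.9001]), np.float64(25.12))
arch ('scene',) (array([ 0.4753, -0.2751,  1.8682]), np.float64(15.23))
(array([ 4.7530e-01, -2.7610e-01,  1.8576e+00,  1.5000e-03]), np.float64(41.97))
picket ('top',) (array([0.4784, 0.3281, 0.3024]), np.float64(34.24))
picket ('scene',) (array([0.4746, 0.3289, 0.3022]), np.float64(35.58))
(array([0.4771, 0.3277, 0.3078, 0.0007]), np.float64(72.32))
```

View pics/ov_t.png

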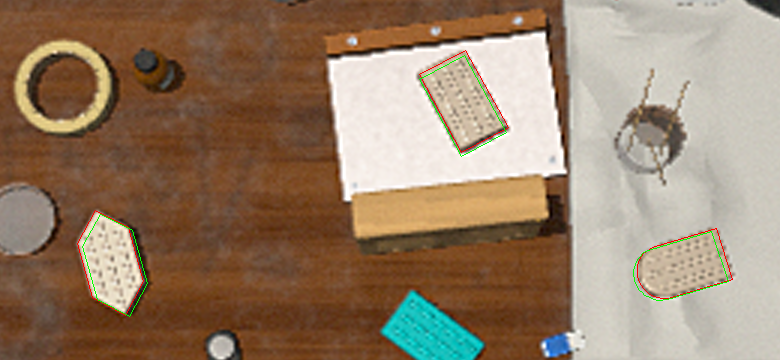

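View pics/ov_s.png

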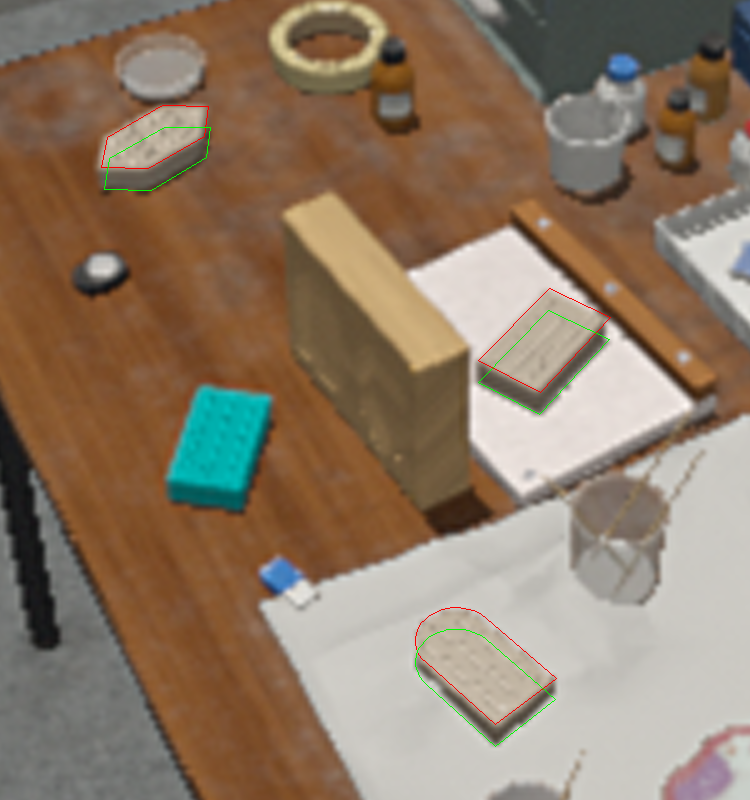

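```bash
python3 - <<'E'
from h import *
I={n:cv2.imread(f"pics/{n}0.png") for n in("scene","top")}
D=np.array([[-22.5,-95],[22.5,-95],[22.5,95],[-22.5,95]])/1e3
B=np.array([[-90,-120],[90,-120],[90,120],[-90,120]])/1e3
c=ray("top",(331,208),.148);print(c)
white=lambda Y:Y.min(1)>150
Rd=fit(I,D,[c[0],c[1],.1,0],.148,False,("top",));print(Rd)
print(fit(I,D,[c[0],c[1],.1,0],.148,False,("scene",)))
d=fit(I,D,[c[0],c[1],.1,0],.148,False)[0];print("die",d)
# board corners: red/orange stop
for n,px,z in(("top",(330,180),.018),): print(ray(n,px,z))
c=ray("top",(329,185),.018)
P=lambda x,y,w,z0,h:pts(B,x,y,w,z0,h)
b=[c[0],c[1],.12,0]
# manual corners from zoom t0zz (scale5, origin 270,135)
for nm,(u,v) in dict(fl=(122,361),fr=(493,316),bl_stoptop=(93,87),br_stoptop=(459,41)).items():
    px=(270+(u+.5)/5-.5,135+(v+.5)/5-.5);print(nm,ray("top",px,.038 if 'stop' in nm else .018).round(4))
X=pts(D,*d,0,.148);overlay(I["top"],"top",[(X[:4],(0,255,0)),(X[4:],(0,0,255))],"pics/ovd.png",(280,140,400,240),6)
overlay(I["scene"],"scene",[(X[:4],(0,255,0)),(X[4:],(0,0,255))],"pics/ovds.png",(290,160,400,260),6)
E
```

```text
[ 0.52134422 -0.03311134  0.148     ]
(array([ 0.5214, -0.0284,  0.1088]), np.float64(78.65))
(array([ 0.5177, -0.0277,  0.125 ]), np.float64(58.24))
die [ 0.5211 -0.0274  0.1116]
[ 0.63237005 -0.03303872  0.018     ]
fl [0.5441 0.0825 0.018 ]
fr [ 0.5744 -0.1561  0.018 ]
bl_stoptop [0.7199 0.1024 0.038 ]
br_stoptop [ 0.7517 -0.1343  0.038 ]
```

View pics/ovd.png

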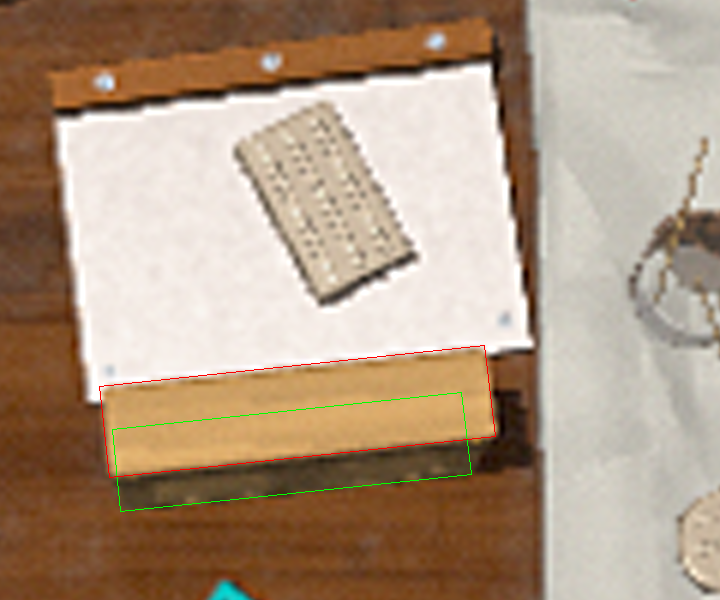

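View pics/ovds.png

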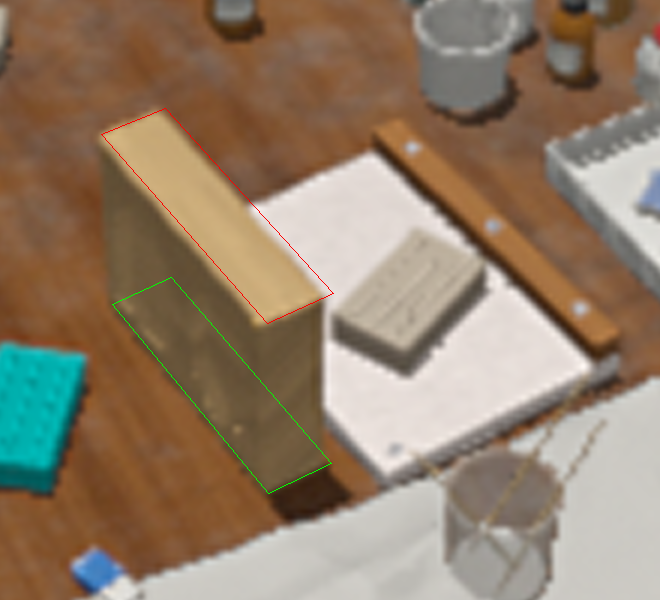

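```bash
cat > pl.py <<'E'
import numpy as np
from scipy.spatial.transform import Rotation as Ro
from cell import observe
def Rdown(yaw,pitch=0.,ax=None):
    """tool down, tool x at world angle yaw; then tilt by pitch about world axis ax"""
    c,s=np.cos(yaw),np.sin(yaw)
    R=Ro.from_matrix(np.array([[c,s,0],[s,-c,0],[0,0,-1]]))
    if pitch: R=Ro.from_rotvec(np.array(ax)*pitch)*R
    return R
def state():
    o=observe();R=Ro.from_rotvec(o["ee_rot"]);m=R.as_matrix()
    return o,np.array(o["position"]),R
def show():
    o,p,R=state();m=R.as_matrix()
    print("t %.2f p %s yawx %.3f z %s F %s w %.3f j %s"%(o["clock"],p.round(4),np.arctan2(m[1,0],m[0,0]),m[:,2].round(3),o["force"].round(1),o["width"],o["joints"].round(2)))
def plan(tp,tR,g,vmax=.05,wmax=.149,n=None,gain=1.0,nshow=5):
    show()
    o,p,R=state();tp=np.array(tp,float)
    d=tp-p;rv=(tR*R.inv()).as_rotvec()
    k=n or int(max(1,np.ceil(np.linalg.norm(d)/vmax-1e-6),np.ceil(np.linalg.norm(rv)/wmax-1e-6)))
    rows=[]
    for i in range(min(k,nshow)):
        Ri=Ro.from_rotvec(rv*i/k)*R
        rows.append(list((Ri.inv().apply(d/k)/.15*gain).round(3))+list((Ri.inv().apply(rv/k)/.5*gain).round(3))+[g])
    print("need rows",k,"dist %.4f ang %.3f"%(np.linalg.norm(d),np.linalg.norm(rv)))
    print("["+",".join("["+",".join("%g"%v for v in r)+"]" for r in rows)+"]")
E
python3 - <<'E'
from pl import *
from h import ray
for n,px,z in(("jar",(397,187),.04),("cup",(455,241),.03),("tape",(200,169),.012),("bottle",(231,164),.03),("blackwhite",(254,257),.01),("rub",(367,255),.006),("dish",(186,212),.01)):print(n,ray("top",px,z).round(3))
plan([.65,-.045,.24],Rdown(.495-np.pi/2),-1)
E
```

```text
jar [ 0.606 -0.246  0.04 ]
cup [ 0.435 -0.427  0.03 ]
tape [0.668 0.391 0.012]
bottle [0.681 0.287 0.03 ]
blackwhite [0.384 0.208 0.01 ]
rub [ 0.392 -0.151  0.006]
dish [0.527 0.43  0.01 ]
t 0.10 p [0.2264 0.5821 0.2261] yawx 1.200 z [-0.    -0.001 -1.   ] F [-0.2 -0.  -0.6] w 0.997 j [-1.3   0.44  0.02  1.57 -0.01  1.13 -0.08]
need rows 16 dist 0.7569 ang 2.276
[[-0.18,0.259,-0.006,0,0,0.284,-1],[-0.141,0.282,-0.006,0,0,0.284,-1],[-0.1,0.299,-0.006,0,0,0.284,-1],[-0.056,0.31,-0.006,0,0,0.284,-1],[-0.012,0.315,-0.006,0,0,0.284,-1]]
```

Call:
{"name": "play_rows", "arguments": {"rows": [[-0.18, 0.26, -0.006, 0, 0, 0.284, -1], [-0.14, 0.28, -0.006, 0, 0, 0.284, -1], [-0.1, 0.3, -0.006, 0, 0, 0.284, -1], [-0.056, 0.31, -0.006, 0, 0, 0.284, -1], [-0.012, 0.315, -0.006, 0, 0, 0.284, -1]]}}

```text
clock: 0.6
position: [0.355, 0.3848, 0.2274]
ee_rot: [3.052, 0.745, -0.009]
force: [1.1, -1.1, 0.6]
width: 0.998
```

```bash
python3 - <<'E'
from pl import *
plan([.65,-.045,.24],Rdown(.495-np.pi/2),-1)
E
```

```text
t 0.60 p [0.355  0.3848 0.2274] yawx 0.479 z [-0.006 -0.002 -1.   ] F [ 1.1 -1.1  0.6] w 0.998 j [-1.11  0.27  0.23  1.83 -0.08  1.06 -0.37]
need rows 11 dist 0.5215 ang 1.555
[[0.039,0.314,-0.008,0.001,0.001,0.283,-1],[0.082,0.305,-0.008,0.001,0.001,0.283,-1],[0.124,0.29,-0.008,0.001,0.001,0.283,-1],[0.164,0.27,-0.008,0.001,0.001,0.283,-1],[0.201,0.244,-0.008,0.001,0.001,0.283,-1]]
```

Call:
{"name": "play_rows", "arguments": {"rows": [[0.04, 0.314, -0.008, 0, 0, 0.284, -1], [0.082, 0.305, -0.008, 0, 0, 0.284, -1], [0.124, 0.29, -0.008, 0, 0, 0.284, -1], [0.164, 0.27, -0.008, 0, 0, 0.284, -1], [0.2, 0.245, -0.008, 0, 0, 0.284, -1]]}}

```text
clock: 1.1
position: [0.4893, 0.1784, 0.2327]
ee_rot: [3.113, -0.407, -0.01]
force: [1.0, 1.3, 0.1]
width: 0.999
```

```bash
python3 - <<'E'
from pl import *
plan([.65,-.045,.2],Rdown(.495-np.pi/2),-1)
E
```

```text
t 1.10 p [0.4893 0.1784 0.2327] yawx -0.260 z [-0.007 -0.001 -1.   ] F [1.  1.3 0.1] w 0.999 j [-0.84  0.27  0.49  1.84 -0.15  1.07 -0.55]
need rows 6 dist 0.2772 ang 0.816
[[0.237,0.194,0.036,0.002,0.001,0.272,-1],[0.261,0.16,0.036,0.002,0.001,0.272,-1],[0.28,0.123,0.036,0.002,0.001,0.272,-1],[0.294,0.084,0.036,0.002,0.001,0.272,-1],[0.303,0.044,0.036,0.002,0.001,0.272,-1]]
```

Call:
{"name": "play_rows", "arguments": {"rows": [[0.237, 0.194, 0.036, 0.002, 0.001, 0.272, -1], [0.26, 0.16, 0.036, 0.002, 0, 0.272, -1], [0.28, 0.123, 0.036, 0.002, 0, 0.272, -1], [0.294, 0.084, 0.036, 0.002, 0, 0.272, -1], [0.303, 0.044, 0.036, 0.002, 0, 0.272, -1]]}}

```text
clock: 1.6
position: [0.6249, -0.0174, 0.2045]
ee_rot: [-2.779, 1.46, 0.006]
force: [1.1, -0.2, 0.2]
width: 0.997
```

```bash
python3 - <<'E'
from pl import *
plan([.65,-.045,.12],Rdown(.495-np.pi/2),-1,n=3)
E
```

```text
t 1.60 p [ 0.6249 -0.0174  0.2045] yawx -0.968 z [-0.002  0.004 -1.   ] F [ 1.1 -0.2  0.2] w 0.997 j [-0.5   0.51  0.68  1.64 -0.35  1.12 -0.7 ]
need rows 3 dist 0.0924 ang 0.108
[[0.083,-0.011,0.187,-0,0.003,0.072,-1],[0.082,-0.014,0.188,-0,0.003,0.072,-1],[0.081,-0.017,0.188,-0,0.003,0.072,-1]]
```

Call:
{"name": "play_rows", "arguments": {"rows": [[0.083, -0.011, 0.187, 0, 0.003, 0.072, -1], [0.082, -0.014, 0.188, 0, 0.003, 0.072, -1], [0.081, -0.017, 0.188, 0, 0.003, 0.072, -1], [0, 0, 0, 0, 0, 0, -1]]}}

```text
clock: 2.0
position: [0.6524, -0.056, 0.1157]
ee_rot: [2.678, -1.633, 0.005]
force: [-0.9, 0.3, -0.3]
width: 0.999
```

```bash
python3 - <<'E'
from pl import *
from h import *
for n in("top","scene"):
    im=get_image(n);cv2.imwrite(f"pics/{n}1.png",im)
    c=(270,120,420,240) if n=="top" else (300,130,440,260)
    p=state()[1];overlay(im,n,[(p+[[-.005,0,0],[.005,0,0]],(0,0,255)),(p+[[0,-.005,0],[0,.005,0]],(0,0,255))],f"pics/{n}1z.png",c,5)
plan([.65,-.045,.022],Rdown(.495-np.pi/2),-1)
E
```

```text
t 2.10 p [ 0.6539 -0.0549  0.1194] yawx -1.092 z [ 0.005 -0.005 -1.   ] F [ 0.7 -0.2  0.2] w 0.999 j [-0.41  0.65  0.65  1.65 -0.45  0.99 -0.7 ]
need rows 2 dist 0.0980 ang 0.018
[[-0.037,-0.003,0.325,-0.002,-0.006,-0.016,-1],[-0.036,-0.004,0.325,-0.002,-0.006,-0.016,-1]]
```

View pics/top1z.png

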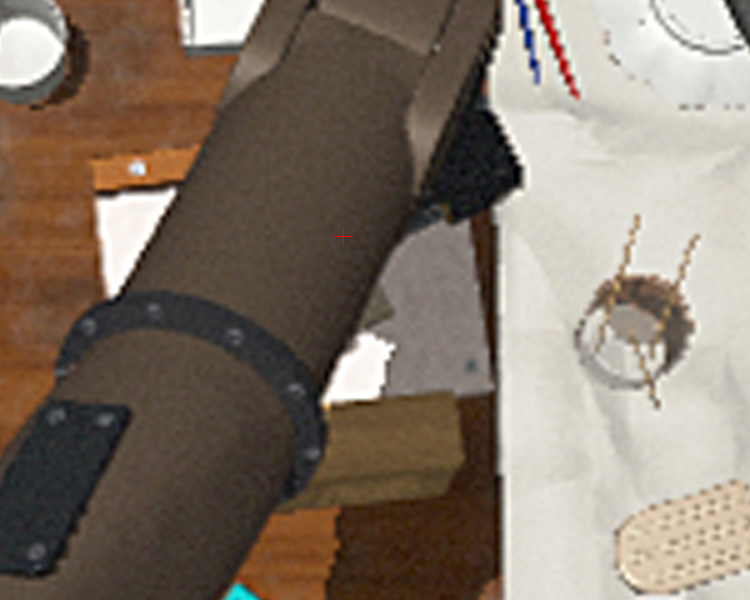

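View pics/scene1z.png

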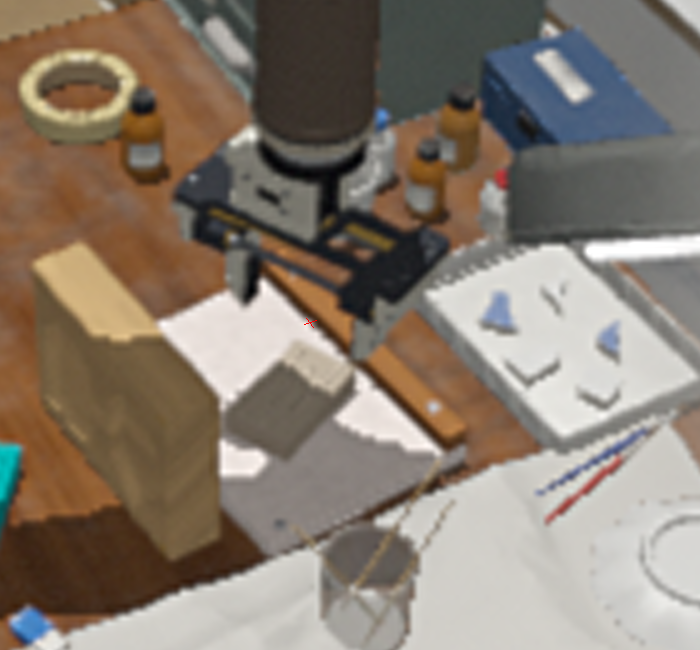

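Call:
{"name": "play_rows", "arguments": {"rows": [[-0.03, -0.003, 0.26, -0.002, -0.006, -0.012, -1], [-0.02, -0.003, 0.2, -0.002, -0.005, -0.01, -1], [-0.02, -0.003, 0.13, 0, 0, -0.01, -1], [0, 0, 0.03, 0, 0, 0, -1]]}}

```text
clock: 2.5
position: [0.6555, -0.0411, 0.0327]
ee_rot: [-2.697, 1.594, -0.015]
force: [-1.0, 0.4, 0.3]
width: 1.001
```

```bash
python3 - <<'E'
from pl import *
plan([.65,-.045,.022],Rdown(.495-np.pi/2),-1)
E
```

```text
t 2.50 p [ 0.6555 -0.0411  0.0327] yawx -1.067 z [ 0.013  0.002 -1.   ] F [-1.   0.4  0.3] w 1.001 j [-0.38  0.74  0.57  1.72 -0.53  0.83 -0.63]
need rows 1 dist 0.0127 ang 0.016
[[0.005,0.045,0.071,-0.025,-0.008,0.017,-1]]
```

Close in on the brick while finishing the descent, then close.

Call:
{"name": "play_rows", "arguments": {"rows": [[0.005, 0.04, 0.07, -0.025, -0.008, 0.015, -1], [0, 0, 0.005, 0, 0, 0, 0.2], [0, 0, 0, 0, 0, 0, 1], [0, 0, 0, 0, 0, 0, 1], [0, 0, 0, 0, 0, 0, 1]], "force": 25}}

```text
clock: 3.0
position: [0.6536, -0.0442, 0.0267]
ee_rot: [-2.697, 1.604, -0.008]
force: [0.5, 0.2, -0.2]
width: 0.699
```

```bash
python3 - <<'E'
from pl import *
show()
E
```

```text
t 3.00 p [ 0.6536 -0.0442  0.0267] yawx -1.073 z [ 0.006  0.    -1.   ] F [ 0.5  0.2 -0.2] w 0.699 j [-0.38  0.75  0.57  1.72 -0.53  0.82 -0.63]
```

Call:
{"name": "play_rows", "arguments": {"rows": [[0, 0, 0.03, 0, 0, 0, 1], [0, 0, 0, 0, 0, 0, 1], [0, 0, 0, 0, 0, 0, 1]]}}

```text
clock: 3.3
position: [0.6542, -0.0441, 0.0228]
ee_rot: [-2.696, 1.603, -0.01]
force: [-0.0, -0.7, -2.3]
width: 0.608
```

```bash
python3 - <<'E'
from pl import *
plan([.62,.0,.11],Rdown(.495-np.pi/2),1)
E
```

```text
t 3.30 p [ 0.6542 -0.0441  0.0228] yawx -1.073 z [ 0.008  0.001 -1.   ] F [-0.  -0.7 -2.3] w 0.608 j [-0.37  0.75  0.57  1.72 -0.53  0.82 -0.63]
need rows 3 dist 0.1035 ang 0.008
[[-0.122,0.018,-0.194,-0.005,-0.002,0.002,1],[-0.122,0.019,-0.194,-0.005,-0.002,0.002,1],[-0.122,0.02,-0.194,-0.005,-0.002,0.002,1]]
```

Call:
{"name": "play_rows", "arguments": {"rows": [[-0.01, 0, -0.2, -0.005, -0.002, 0, 1], [-0.02, 0, -0.3, -0.005, -0.002, 0, 1], [-0.2, -0.01, -0.15, 0, 0, 0, 1], [-0.3, 0, 0, 0, 0, 0, 1]]}}

```text
clock: 3.7
position: [0.6167, 0.02, 0.1213]
ee_rot: [2.688, -1.618, 0.003]
force: [0.6, 2.1, -2.6]
width: 0.61
```

```bash
python3 - <<'E'
from pl import *
plan([.565,.215,.11],Rdown(.495-np.pi/2),1)
E
```

```text
t 3.70 p [0.6167 0.02   0.1213] yawx -1.084 z [-0.    -0.005 -1.   ] F [ 0.6  2.1 -2.6] w 0.610 j [-0.56  0.59  0.67  1.75 -0.43  0.95 -0.8 ]
need rows 5 dist 0.2020 ang 0.009
[[-0.262,-0.061,0.014,0.001,-0.002,-0.003,1],[-0.262,-0.061,0.014,0.001,-0.002,-0.003,1],[-0.262,-0.062,0.014,0.001,-0.002,-0.003,1],[-0.262,-0.062,0.015,0.001,-0.002,-0.003,1],[-0.262,-0.062,0.015,0.001,-0.002,-0.003,1]]
```

Call:
{"name": "play_rows", "arguments": {"rows": [[-0.26, -0.06, 0.014, 0, -0.002, -0.003, 1], [-0.26, -0.06, 0.014, 0, -0.002, -0.003, 1], [-0.26, -0.06, 0.014, 0, -0.002, -0.003, 1], [-0.26, -0.06, 0.1, 0, 0, 0, 1], [-0.2, -0.06, 0.2, 0, 0, 0, 1]]}}

```text
clock: 4.2
position: [0.5675, 0.2128, 0.0724]
ee_rot: [-2.69, 1.615, -0.004]
force: [1.1, 0.6, -2.5]
width: 0.608
```

```bash
python3 - <<'E'
from pl import *
plan([.565,.215,.009],Rdown(.495-np.pi/2),1)
E
```

```text
t 4.20 p [0.5675 0.2128 0.0724] yawx -1.081 z [ 0.004  0.002 -1.   ] F [ 1.1  0.6 -2.5] w 0.608 j [-0.87  0.63  0.63  1.82 -0.49  0.84 -1.07]
need rows 2 dist 0.0635 ang 0.007
[[-0.011,0.005,0.211,-0.005,-0,-0.005,1],[-0.011,0.004,0.211,-0.005,-0,-0.005,1]]
```

Call:
{"name": "play_rows", "arguments": {"rows": [[-0.01, 0, 0.2, -0.005, 0, -0.005, 1], [-0.01, 0, 0.16, -0.004, 0, -0.005, 1], [0, 0, 0.06, 0, 0, 0, 1], [0, 0, 0.01, 0, 0, 0, 1]]}}

```text
clock: 4.6
position: [0.5614, 0.2246, 0.0032]
ee_rot: [2.707, -1.594, -0.01]
force: [-7.3, -2.6, 34.5]
width: 0.605
```

```bash
python3 - <<'E'
from pl import *
show()
E
```

```text
t 4.60 p [0.5614 0.2246 0.0032] yawx -1.064 z [-0.006  0.003 -1.   ] F [-7.3 -2.6 34.5] w 0.605 j [-0.83  0.73  0.56  1.86 -0.56  0.73 -1.02]
```

Call:
{"name": "play_rows", "arguments": {"rows": [[0, 0, -0.015, 0, 0, 0, 0], [0, 0, 0, 0, 0, 0, -1], [0, 0, 0, 0, 0, 0, -1], [0, 0, -0.15, 0, 0, 0, -1], [0, 0, -0.25, 0, 0, 0, -1]]}}

```text
clock: 5.1
position: [0.5608, 0.2216, 0.0649]
ee_rot: [2.7, -1.596, -0.013]
force: [0.1, 0.8, 1.0]
width: 0.909
```

```bash
python3 - <<'E'
from pl import *
show()
E
```

```text
t 5.10 p [0.5608 0.2216 0.0649] yawx -1.068 z [-0.01  -0.001 -1.   ] F [0.1 0.8 1. ] w 0.909 j [-0.88  0.65  0.63  1.82 -0.5   0.84 -1.07]
```

```bash
python3 - <<'E'
from pl import *
plan([.561,.2,.2],Rdown(-1.12),1,n=3)
E
```

```text
t 5.10 p [0.5608 0.2216 0.0649] yawx -1.068 z [-0.01  -0.001 -1.   ] F [0.1 0.8 1. ] w 0.909 j [-0.88  0.65  0.63  1.82 -0.5   0.84 -1.07]
need rows 3 dist 0.1368 ang 0.053
[[0.041,0.025,-0.3,0.006,0.003,0.035,1],[0.042,0.024,-0.3,0.006,0.003,0.035,1],[0.043,0.022,-0.3,0.006,0.003,0.035,1]]
```

Call:
{"name": "play_rows", "arguments": {"rows": [[0.04, 0.025, -0.3, 0.006, 0.003, 0.035, 1], [0.04, 0.024, -0.3, 0.006, 0.003, 0.035, 1], [0.04, 0.022, -0.3, 0, 0, 0.035, 1]]}}

```text
clock: 5.4
position: [0.5595, 0.1996, 0.2034]
ee_rot: [2.656, -1.669, -0.005]
force: [0.2, 1.8, -0.2]
width: 0.743
```

```bash
python3 - <<'E'
from pl import *
plan([.44,-.035,.2],Rdown(.12-np.pi/2),1)
E
```

```text
t 5.40 p [0.5595 0.1996 0.2034] yawx -1.122 z [-0.006 -0.002 -1.   ] F [ 0.2  1.8 -0.2] w 0.743 j [-0.95  0.48  0.76  1.72 -0.36  1.09 -1.2 ]
need rows 6 dist 0.2633 ang 0.329
[[0.177,0.233,0.005,0.002,-0,0.11,1],[0.19,0.223,0.005,0.002,-0,0.11,1],[0.202,0.212,0.005,0.002,-0,0.11,1],[0.213,0.201,0.004,0.002,-0,0.11,1],[0.224,0.189,0.004,0.002,-0,0.11,1]]
```

Call:
{"name": "play_rows", "arguments": {"rows": [[0.177, 0.233, 0.005, 0.002, 0, 0.11, 1], [0.19, 0.223, 0.005, 0.002, 0, 0.11, 1], [0.2, 0.212, 0.005, 0.002, 0, 0.11, 1], [0.213, 0.2, 0.004, 0.002, 0, 0.11, 1], [0.224, 0.189, 0.004, 0.002, 0, 0.11, 1]]}}

```text
clock: 5.9
position: [0.4639, 0.0022, 0.2073]
ee_rot: [-2.388, 2.015, -0.014]
force: [0.0, -0.6, 0.5]
width: 0.308
```

```bash
python3 - <<'E'
from pl import *
plan([.44,-.037,.12],Rdown(.12-np.pi/2),1,n=3)
E
```

```text
t 5.90 p [0.4639 0.0022 0.2073] yawx -1.402 z [ 0.017  0.007 -1.   ] F [ 0.  -0.6  0.5] w 0.308 j [-0.89  0.23  0.94  2.04 -0.24  0.96 -1.22]
need rows 3 dist 0.0986 ang 0.052
[[0.078,0.07,0.192,-0.012,0.003,0.033,1],[0.079,0.068,0.193,-0.012,0.003,0.033,1],[0.079,0.066,0.194,-0.012,0.003,0.033,1]]
```

Call:
{"name": "play_rows", "arguments": {"rows": [[0.1, 0.1, 0.05, -0.012, 0.003, 0.033, 1], [0.09, 0.06, 0.15, -0.012, 0.003, 0.033, 1], [0.05, 0.05, 0.2, -0.012, 0.003, 0.033, 1], [0, 0, 0.15, 0, 0, 0, 1], [0, 0, 0, 0, 0, 0, 1]]}}

```text
clock: 6.4
position: [0.4353, -0.0467, 0.1245]
ee_rot: [-2.326, 2.101, -0.002]
force: [0.2, 1.0, -0.1]
width: 0.004
```

```bash
python3 - <<'E'
from pl import *
from h import *
for n in("top","scene"):
    im=get_image(n);cv2.imwrite(f"pics/{n}2.png",im)
    c=(200,120,360,240) if n=="top" else (270,130,420,260)
    p=state()[1];overlay(im,n,[(p+[[-.005,0,0],[.005,0,0]],(0,0,255)),(p+[[0,-.005,0],[0,.005,0]],(0,0,255))],f"pics/{n}2z.png",c,5)
plan([.46,-.034,.12],Rdown(.12-np.pi/2),1)
E
```

```text
t 6.50 p [ 0.4368 -0.0467  0.1264] yawx -1.469 z [ 0.009  0.005 -1.   ] F [ 0.4  0.5 -0.9] w 0.003 j [-0.7   0.34  0.88  2.18 -0.39  0.77 -1.03]
need rows 1 dist 0.0272 ang 0.021
[[-0.068,-0.162,0.044,-0.018,0.008,-0.036,1]]
```

View pics/top2z.png

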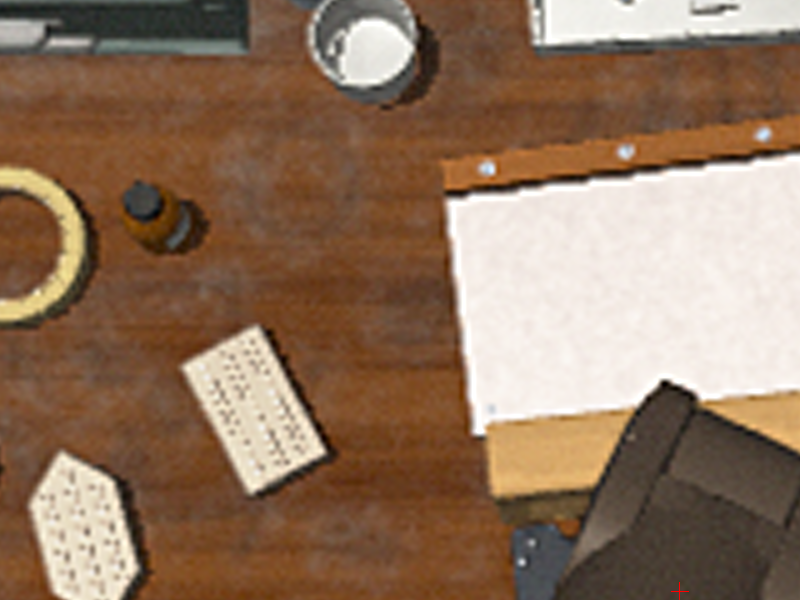

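View pics/scene2z.png

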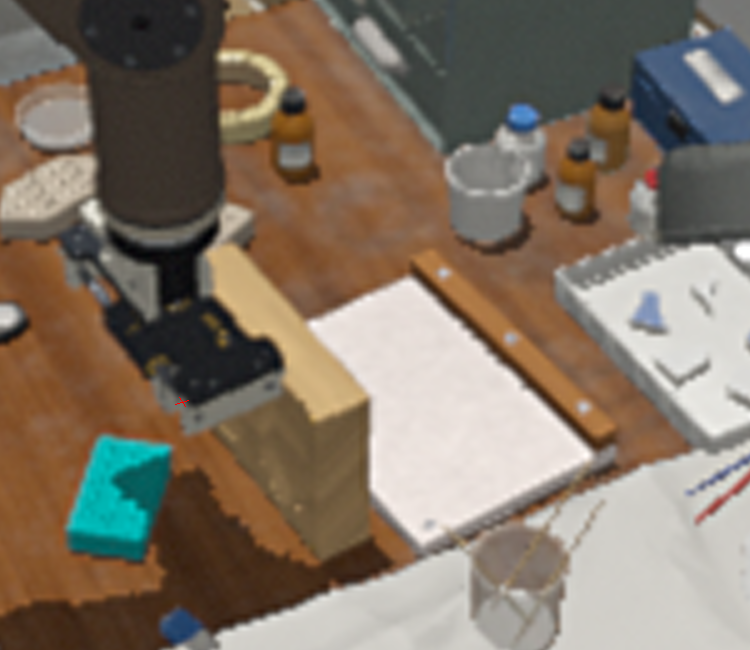

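Call:
{"name": "play_rows", "arguments": {"rows": [[-0.06, -0.1, 0.02, -0.018, 0.008, -0.03, 1], [0, -0.08, 0.02, 0, 0, 0, 1], [0, -0.08, 0, 0, 0, 0, 1]]}}

```text
clock: 6.8
position: [0.4773, -0.0329, 0.124]
ee_rot: [-2.345, 2.084, -0.003]
force: [-0.1, 0.7, -0.3]
width: 0.006
```

```bash
python3 - <<'E'
from pl import *
plan([.5,-.0295,.122],Rdown(.12-np.pi/2),1)
E
```

```text
t 6.80 p [ 0.4773 -0.0329  0.124 ] yawx -1.453 z [ 0.004  0.002 -1.   ] F [-0.1  0.7 -0.3] w 0.006 j [-0.68  0.41  0.85  2.1  -0.43  0.81 -1.02]
need rows 1 dist 0.0231 ang 0.005
[[-0.005,-0.153,0.014,-0.009,0.003,-0.005,1]]
```

Call:
{"name": "play_rows", "arguments": {"rows": [[0, -0.06, 0, 0, 0, 0, 1], [0, -0.06, 0, 0, 0, 0, 1], [0, -0.06, 0, 0, 0, 0, 1], [0, -0.06, 0, 0, 0, 0, 1], [0, -0.06, 0, 0, 0, 0, 1]]}}

```text
clock: 7.3
position: [0.5271, -0.0275, 0.1266]
ee_rot: [-2.343, 2.082, -0.007]
force: [-0.0, -0.1, 0.9]
width: 0.008
```

```bash
python3 - <<'E'
from pl import *
from h import *
show()
n="scene";im=get_image(n);cv2.imwrite("pics/s3.png",cv2.resize(im[130:260,270:420],None,fx=5,fy=5,interpolation=cv2.INTER_CUBIC))
E
```

```text
t 7.30 p [ 0.5271 -0.0275  0.1266] yawx -1.453 z [ 0.008  0.002 -1.   ] F [-0.  -0.1  0.9] w 0.008 j [-0.64  0.48  0.82  1.98 -0.46  0.86 -1.02]
```

View pics/s3.png

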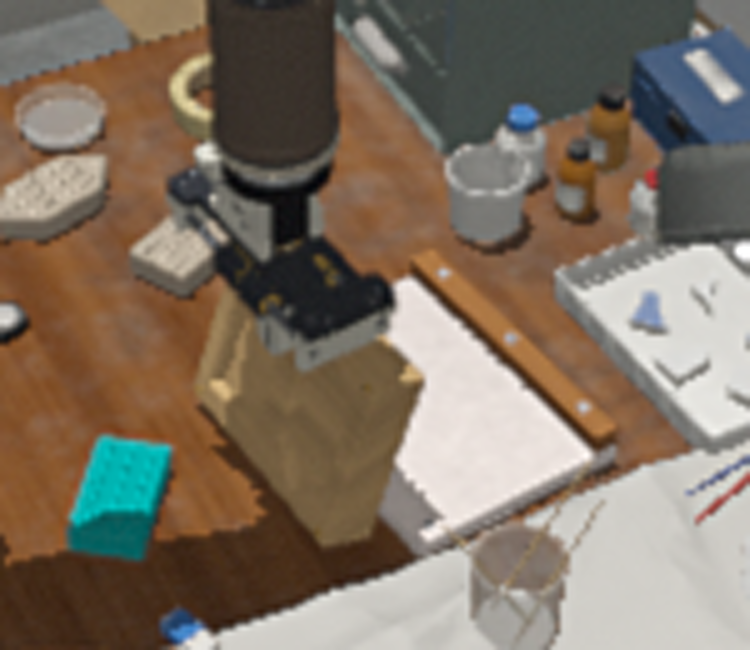

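Call:
{"name": "play_rows", "arguments": {"rows": [[0, -0.05, 0, 0, 0, 0, 1], [0, -0.05, 0, 0, 0, 0, 1], [0, 0, 0, 0, 0, 0, 1], [0, 0, 0, 0, 0, 0, 1], [0, 0, 0, 0, 0, 0, 1]]}}

```text
clock: 7.85
position: [0.545, -0.0255, 0.1265]
ee_rot: [-2.344, 2.081, -0.009]
force: [0.3, -0.6, 0.0]
width: 0.006
```

```bash
python3 - <<'E'
from pl import *
from h import *
show()
n="scene";im=get_image(n);cv2.imwrite("pics/s4.png",cv2.resize(im[130:260,270:420],None,fx=5,fy=5,interpolation=cv2.INTER_CUBIC))
E
```

```text
t 7.85 p [ 0.545  -0.0255  0.1265] yawx -1.452 z [ 0.009  0.001 -1.   ] F [ 0.3 -0.6  0. ] w 0.006 j [-0.62  0.51  0.81  1.94 -0.47  0.88 -1.02]
```

View pics/s4.png

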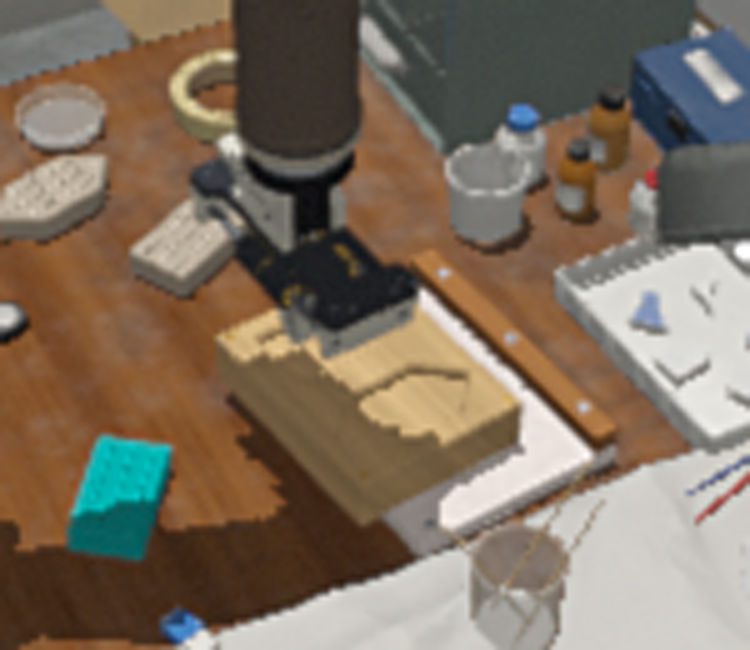

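```bash
python3 - <<'E'
from pl import *
plan([.53,-.06,.19],Rdown(-1.2),-1,n=2)
c=np.array([.4768,-.2772])-.011*np.array([np.cos(.3),np.sin(.3)]);print(c)
E
```

```text
t 7.90 p [ 0.5449 -0.0255  0.1265] yawx -1.452 z [ 0.009  0.001 -1.   ] F [ 0.6 -0.4 -0.3] w 0.005 j [-0.62  0.51  0.81  1.94 -0.47  0.88 -1.02]
need rows 2 dist 0.0738 ang 0.252
[[0.108,0.061,-0.212,-0.009,-0.001,-0.252,-1],[0.099,0.075,-0.212,-0.009,-0.001,-0.252,-1]]
[ 0.4662913  -0.28045072]
```

Call:
{"name": "play_rows", "arguments": {"rows": [[0.1, 0.06, -0.22, -0.009, 0, -0.25, -1], [0.1, 0.075, -0.22, -0.009, 0, -0.25, -1]]}}

```text
clock: 8.1
position: [0.5272, -0.0564, 0.1897]
ee_rot: [2.594, -1.76, -0.01]
force: [1.4, -0.3, 0.2]
width: 0.13
```

```bash
python3 - <<'E'
from pl import *
plan([.455,-.284,.2],Rdown(.3),-1)
E
```

```text
t 8.10 p [ 0.5272 -0.0564  0.1897] yawx -1.192 z [-0.009 -0.002 -1.   ] F [ 1.4 -0.3  0.2] w 0.130 j [-0.59  0.39  0.81  1.89 -0.33  1.01 -0.83]
need rows 11 dist 0.2390 ang 1.492
[[0.112,0.092,-0.006,0.001,0.001,-0.271,-1],[0.099,0.106,-0.006,0.001,0.001,-0.271,-1],[0.083,0.118,-0.006,0.001,0.001,-0.271,-1],[0.067,0.129,-0.006,0.001,0.001,-0.271,-1],[0.049,0.136,-0.006,0.001,0.001,-0.271,-1]]
```

Call:
{"name": "play_rows", "arguments": {"rows": [[0.112, 0.092, -0.006, 0.001, 0, -0.271, -1], [0.1, 0.106, -0.006, 0, 0, -0.271, -1], [0.083, 0.118, -0.006, 0, 0, -0.271, -1], [0.067, 0.13, -0.006, 0, 0, -0.271, -1], [0.05, 0.136, -0.006, 0, 0, -0.271, -1]]}}

```text
clock: 8.6
position: [0.4955, -0.1638, 0.1995]
ee_rot: [3.049, -0.752, -0.001]
force: [0.5, 0.5, -0.6]
width: 0.566
```

```bash
python3 - <<'E'
from pl import *
plan([.455,-.284,.2],Rdown(.3),-1)
E
```

```text
t 8.60 p [ 0.4955 -0.1638  0.1995] yawx -0.484 z [-0.001 -0.001 -1.   ] F [ 0.5  0.5 -0.6] w 0.566 j [-0.28  0.33  0.65  1.9  -0.23  0.99 -0.01]
need rows 6 dist 0.1269 ang 0.784
[[0.022,0.139,-0,0,0,-0.261,-1],[0.004,0.141,-0,0,0,-0.261,-1],[-0.014,0.14,-0,0,0,-0.261,-1],[-0.033,0.137,-0,0,0,-0.261,-1],[-0.05,0.132,-0,0,0,-0.261,-1]]
```

Call:
{"name": "play_rows", "arguments": {"rows": [[0.022, 0.139, 0, 0, 0, -0.261, -1], [0.004, 0.141, 0, 0, 0, -0.261, -1], [-0.014, 0.14, 0, 0, 0, -0.261, -1], [-0.033, 0.137, 0, 0, 0, -0.261, -1], [-0.05, 0.132, 0, 0, 0, -0.261, -1]]}}

```text
clock: 9.1
position: [0.4593, -0.2684, 0.2002]
ee_rot: [-3.126, -0.307, 0.001]
force: [0.8, -0.3, -0.2]
width: 0.984
```

```bash
python3 - <<'E'
from pl import *
from h import *
for n in("top","scene"):
    im=get_image(n);cv2.imwrite(f"pics/{n}5.png",im)
    c=(280,120,440,240) if n=="top" else (290,160,450,280)
    p=state()[1];overlay(im,n,[(p+[[-.005,0,0],[.005,0,0]],(0,0,255)),(p+[[0,-.005,0],[0,.005,0]],(0,0,255))],f"pics/{n}5z.png",c,5)
plan([.458,-.283,.08],Rdown(.3),-1)
E
```

```text
t 9.20 p [ 0.4581 -0.271   0.2004] yawx 0.190 z [-0.001 -0.001 -1.   ] F [ 0.4 -0.9  0.7] w 0.996 j [ 0.03  0.33  0.52  1.87 -0.19  1.    0.83]
need rows 3 dist 0.1210 ang 0.110
[[-0.005,0.026,0.268,0.001,0.001,-0.073,-1],[-0.006,0.026,0.268,0.001,0.001,-0.073,-1],[-0.007,0.026,0.268,0.001,0.001,-0.073,-1]]
```

View pics/top5z.png

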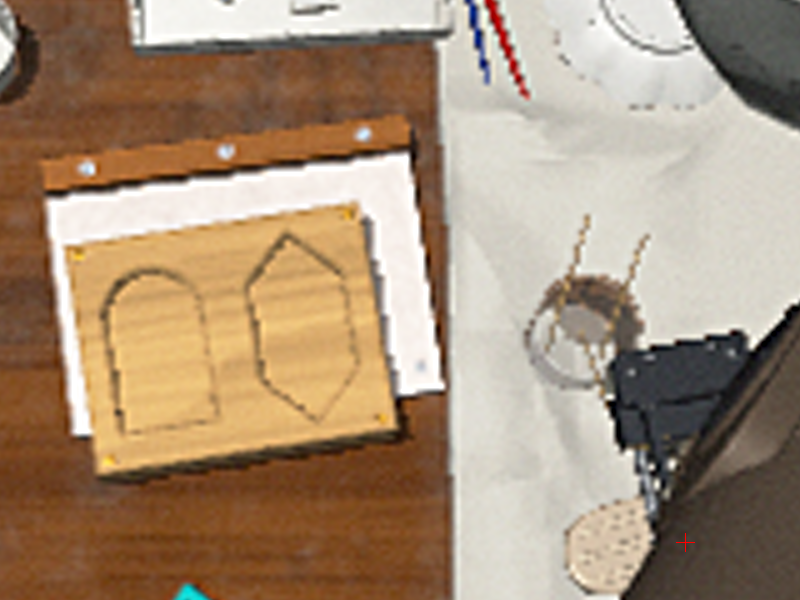

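View pics/scene5z.png

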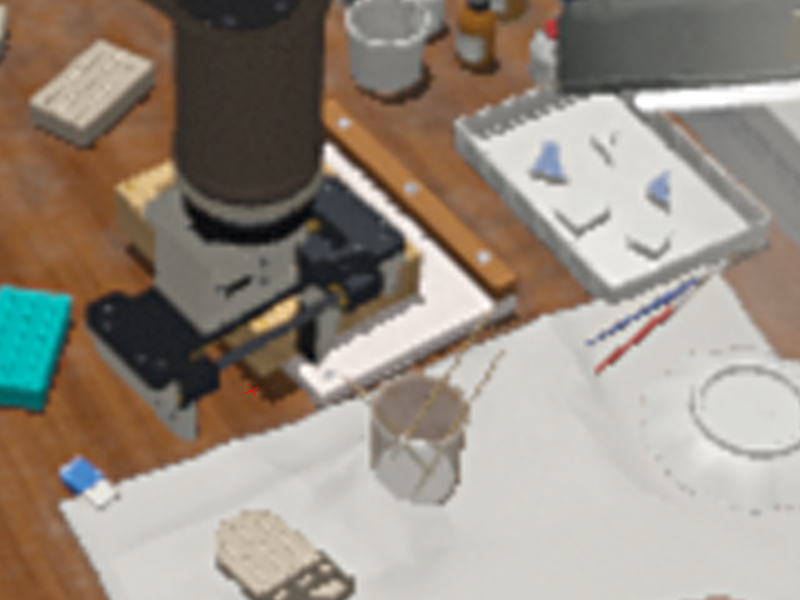

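Call:
{"name": "play_rows", "arguments": {"rows": [[-0.02, 0.03, 0.25, 0, 0, -0.073, -1], [-0.01, 0.03, 0.25, 0, 0, -0.073, -1], [0, 0.02, 0.13, 0, 0, -0.073, -1], [0, 0, 0, 0, 0, 0, -1]]}}

```text
clock: 9.6
position: [0.4575, -0.283, 0.1045]
ee_rot: [3.106, 0.461, 0.005]
force: [-0.3, 0.3, 0.8]
width: 1.0
```

```bash
python3 - <<'E'
from pl import *
from h import *
for n in("top","scene"):
    im=get_image(n);cv2.imwrite(f"pics/{n}6.png",im)
    c=(360,160,480,260) if n=="top" else (290,200,410,300)
    p=state()[1];overlay(im,n,[(p+[[-.005,0,0],[.005,0,0]],(0,0,255)),(p+[[0,-.005,0],[0,.005,0]],(0,0,255))],f"pics/{n}6z.png",c,6)
plan([.463,-.283,.012],Rdown(.3),-1)
E
```

```text
t 9.70 p [ 0.4588 -0.2834  0.1067] yawx 0.294 z [ 0.007 -0.002 -1.   ] F [0.1 0.3 0.9] w 0.997 j [ 0.13  0.45  0.44  1.95 -0.27  0.79  1.02]
need rows 2 dist 0.0948 ang 0.009
[[0.012,0.001,0.316,0.004,-0.006,-0.006,-1],[0.013,0.002,0.316,0.004,-0.006,-0.006,-1]]
```

View pics/top6z.png

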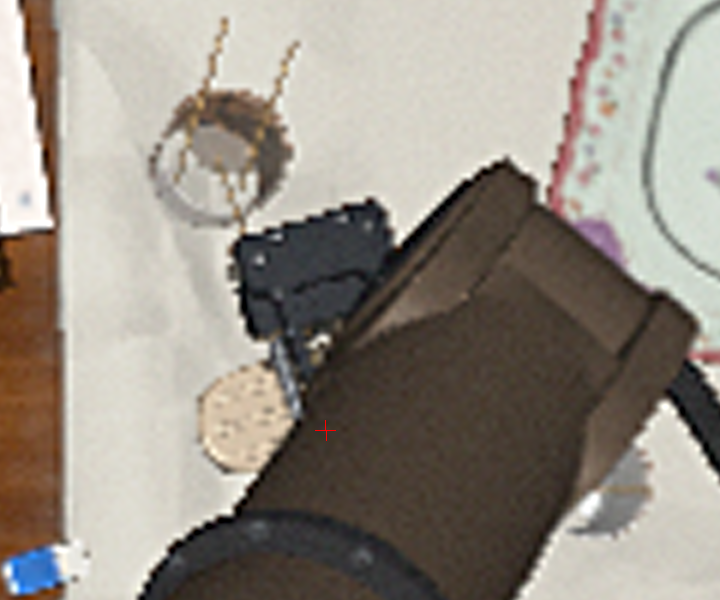

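View pics/scene6z.png

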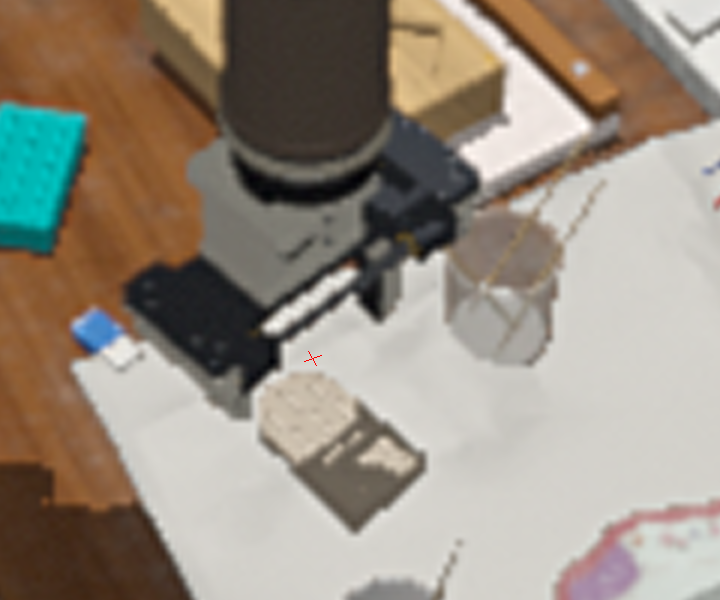

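```bash
python3 - <<'E'
from h import *
T=lambda u,v,z,c=(360,160),f=6:ray("top",(c[0]+(u+.5)/f-.5,c[1]+(v+.5)/f-.5),z).round(3)
print("body corner",[T(238,240,z) for z in(.17,.2,.23)])
print("jar rim near",T(205,226,.08),T(205,226,.0),"left",T(150,165,.08),"right",T(295,150,.08), "far",T(230,95,.08))
print("stick tip",[T(242,222,z) for z in(.05,.1,.14)])
im=cv2.imread("pics/scene0.png");print("")
s=cv2.resize(im[225:275,345:395],None,fx=12,fy=12,interpolation=cv2.INTER_CUBIC);cv2.imwrite("pics/jar.png",s)
E
```

```text
body corner [array([ 0.544, -0.231,  0.17 ]), array([ 0.539, -0.226,  0.2  ]), array([ 0.534, -0.221,  0.23 ])]
jar rim near [ 0.566 -0.229  0.08 ] [ 0.58  -0.241  0.   ] left [ 0.598 -0.201  0.08 ] right [ 0.606 -0.276  0.08 ] far [ 0.635 -0.243  0.08 ]
stick tip [array([ 0.573, -0.253,  0.05 ]), array([ 0.565, -0.245,  0.1  ]), array([ 0.558, -0.238,  0.14 ])]
```

View pics/jar.png

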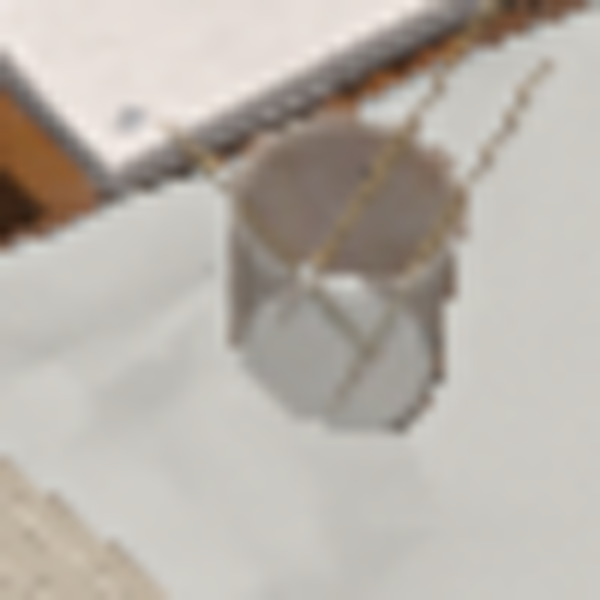

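```bash
python3 - <<'E'
from h import *
from pl import *
px=(360+(242.5)/6-.5,160+(222.5)/6-.5)
for z in(.08,.09,.1,.11,.12,.13,.14): 
    X=ray("top",px,z);print(z,X.round(3),proj("scene",X).round(1),"target 358.3 235.2")
plan([.4645,-.282,.012],Rdown(.3),-1)
E
```

```text
0.08 [ 0.568 -0.248  0.08 ] [[365.8 245.6]] target 358.3 235.2
0.09 [ 0.566 -0.246  0.09 ] [[365.2 243.5]] target 358.3 235.2
0.1 [ 0.565 -0.245  0.1  ] [[364.7 241.4]] target 358.3 235.2
0.11 [ 0.563 -0.243  0.11 ] [[364.1 239.3]] target 358.3 235.2
0.12 [ 0.561 -0.241  0.12 ] [[363.5 237.1]] target 358.3 235.2
0.13 [ 0.559 -0.24   0.13 ] [[362.9 235. ]] target 358.3 235.2
0.14 [ 0.558 -0.238  0.14 ] [[362.4 232.8]] target 358.3 235.2
t 9.70 p [ 0.4588 -0.2834  0.1067] yawx 0.294 z [ 0.007 -0.002 -1.   ] F [0.1 0.3 0.9] w 0.997 j [ 0.13  0.45  0.44  1.95 -0.27  0.79  1.02]
need rows 2 dist 0.0949 ang 0.009
[[0.018,-0,0.316,0.004,-0.006,-0.006,-1],[0.019,0,0.316,0.004,-0.006,-0.006,-1]]
```

Call:
{"name": "play_rows", "arguments": {"rows": [[0.005, 0.025, 0.2, 0.004, -0.006, 0, -1], [0.005, 0.02, 0.15, 0, -0.006, 0, -1], [0.005, 0.01, 0.06, 0, 0, 0, -1], [0, 0, 0, 0, 0, 0, -1]]}}

```text
clock: 10.1
position: [0.469, -0.291, 0.05]
ee_rot: [3.102, 0.454, 0.014]
force: [-1.4, 0.4, 0.5]
width: 0.999
```

```bash
python3 - <<'E'
from pl import *
plan([.4666,-.2907,.012],Rdown(.3),-1)
E
```

```text
t 10.10 p [ 0.469 -0.291  0.05 ] yawx 0.290 z [ 0.01  -0.005 -1.   ] F [-1.4  0.4  0.5] w 0.999 j [ 0.17  0.55  0.4   1.97 -0.33  0.67  1.07]
need rows 1 dist 0.0380 ang 0.015
[[-0.017,-0.009,0.253,0.016,-0.016,-0.019,-1]]
```

Call:
{"name": "play_rows", "arguments": {"rows": [[-0.02, -0.005, 0.12, 0.016, -0.016, -0.019, -1], [-0.01, 0, 0.1, 0, 0, 0, -1], [0, 0, 0.02, 0, 0, 0, -1], [0, 0, 0, 0, 0, 0, -1]]}}

```text
clock: 10.5
position: [0.4672, -0.2921, 0.0162]
ee_rot: [3.104, 0.47, 0.007]
force: [-0.3, -0.0, 0.4]
width: 1.003
```

```bash
python3 - <<'E'
from pl import *
from h import *
plan([.4666,-.2907,.010],Rdown(.3),-1)
im=get_image("scene");cv2.imwrite("pics/s7.png",cv2.resize(im[200:300,290:410],None,fx=6,fy=6,interpolation=cv2.INTER_CUBIC))
E
```

```text
t 10.50 p [ 0.4672 -0.2921  0.0162] yawx 0.301 z [ 0.004 -0.001 -1.   ] F [-0.3 -0.   0.4] w 1.003 j [ 0.2   0.6   0.36  1.98 -0.36  0.61  1.1 ]
need rows 1 dist 0.0064 ang 0.005
[[-0.001,-0.01,0.042,0.005,-0.008,0.001,-1]]
```

View pics/s7.png

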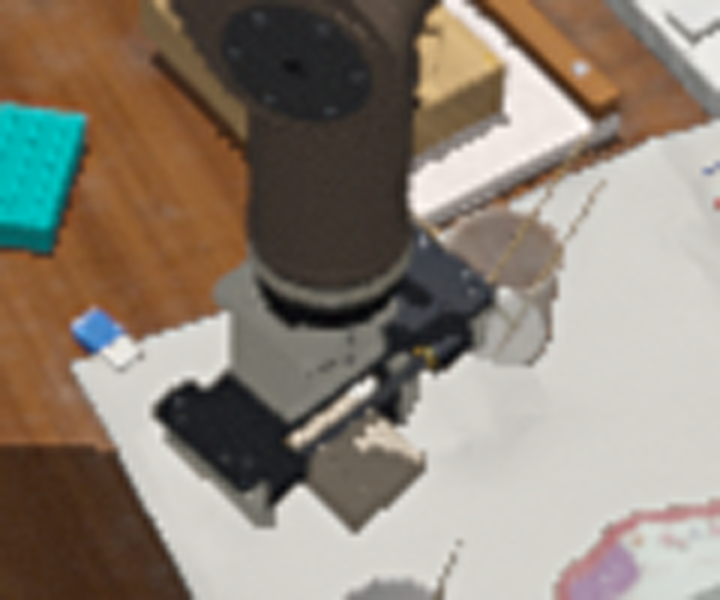

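Call:
{"name": "play_rows", "arguments": {"rows": [[0, 0, 0.02, 0.005, -0.008, 0, -1], [0, 0, 0.005, 0, 0, 0, 0.1], [0, 0, 0, 0, 0, 0, 1], [0, 0, 0, 0, 0, 0, 1], [0, 0, 0, 0, 0, 0, 1]], "force": 30}}

```text
clock: 11.05
position: [0.4691, -0.2925, 0.0145]
ee_rot: [3.104, 0.471, 0.005]
force: [0.7, 0.8, -0.9]
width: 0.702
```

Call:
{"name": "play_rows", "arguments": {"rows": [[0, 0, 0, 0, 0, 0, 1], [0, 0, 0, 0, 0, 0, 1], [0, 0, 0, 0, 0, 0, 1]]}}

```text
clock: 11.35
position: [0.4692, -0.2925, 0.0146]
ee_rot: [3.104, 0.471, 0.005]
force: [0.6, 0.4, -0.8]
width: 0.605
```

```bash
python3 - <<'E'
from pl import *
plan([.4666,-.2907,.15],Rdown(.3),1)
E
```

```text
t 11.35 p [ 0.4692 -0.2925  0.0146] yawx 0.301 z [ 0.003 -0.001 -1.   ] F [ 0.6  0.4 -0.8] w 0.605 j [ 0.2   0.61  0.36  1.98 -0.36  0.61  1.1 ]
need rows 3 dist 0.1354 ang 0.004
[[-0.004,-0.005,-0.301,0.002,-0.002,0.001,1],[-0.004,-0.005,-0.301,0.002,-0.002,0.001,1],[-0.004,-0.005,-0.301,0.002,-0.002,0.001,1]]
```

Call:
{"name": "play_rows", "arguments": {"rows": [[-0.03, 0, -0.1, 0, 0, 0, 1], [-0.03, 0, -0.2, 0, 0, 0, 1], [-0.02, 0, -0.3, 0, 0, 0, 1], [0, 0, -0.3, 0, 0, 0, 1], [0, 0, -0.2, 0, 0, 0, 1]]}}

```text
clock: 11.85
position: [0.4503, -0.2951, 0.1834]
ee_rot: [-3.102, -0.466, 0.013]
force: [1.5, 0.9, -2.7]
width: 0.605
```

```bash
python3 - <<'E'
from pl import *
from h import *
show()
im=get_image("scene");cv2.imwrite("pics/s8.png",cv2.resize(im[150:300,270:450],None,fx=4,fy=4,interpolation=cv2.INTER_CUBIC))
cv2.imwrite("pics/top8.png",get_image("top"))
E
```

```text
t 11.85 p [ 0.4503 -0.2951  0.1834] yawx 0.298 z [-0.009  0.003 -1.   ] F [ 1.5  0.9 -2.7] w 0.605 j [ 0.11  0.36  0.5   1.86 -0.2   0.98  0.99]
```

View pics/s8.png

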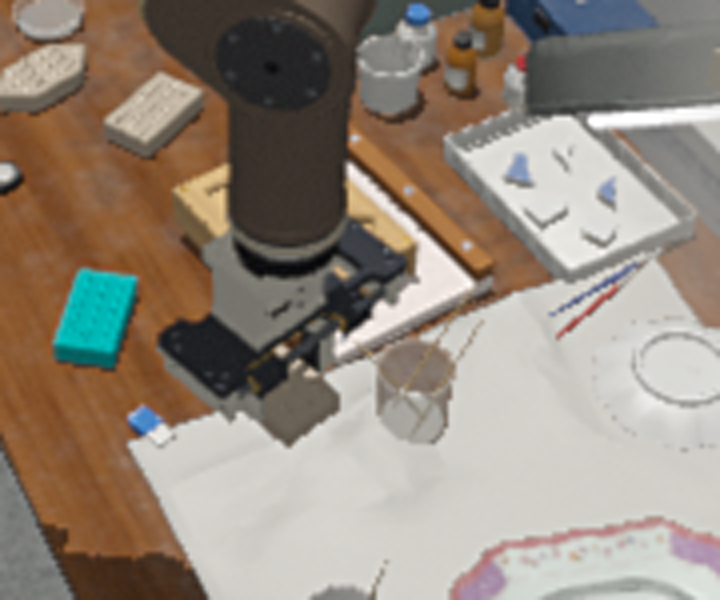

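```bash
python3 - <<'E'
from h import *
im=cv2.imread("pics/top8.png");print("beech",im[175,300],im[190,330],"edge face",im[214,320],"white",im[160,295],"wood",im[225,330],"stop",im[150,330])
z=cv2.resize(im[135:235,270:390],None,fx=6,fy=6,interpolation=cv2.INTER_CUBIC);cv2.imwrite("pics/t8z.png",z)
E
```

```text
beech [107 167 212] [107 166 211] edge face [10 30 54] white [242 249 254] wood [ 36  79 138] stop [ 51 107 169]
```

View pics/t8z.png

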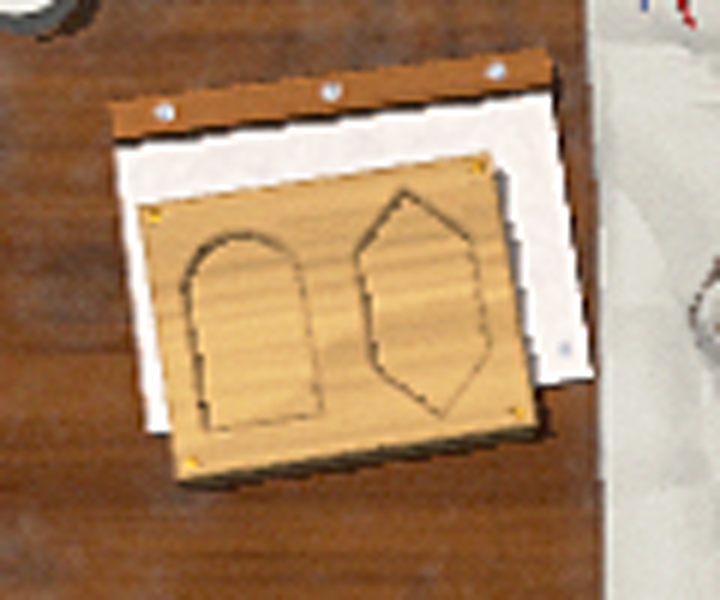

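```bash
cat >> h.py <<'E'
RECT=np.array([[-74,-95],[74,-95],[74,95],[-74,95]])/1e3
def diefit(im,n="top",p0=(.6,-.028,.12),z=.063):
    f=im.astype(float);R=f[...,2];B=f[...,0]
    al=np.clip(np.minimum((R-138)/(211-138),(R-B-12)/(104-12)),0,1)
    bx=boxof(n,pts(RECT,*p0,z,0),7)
    A=al[bx[1]:bx[3],bx[0]:bx[2]]
    A=cv2.morphologyEx(A,cv2.MORPH_CLOSE,np.ones((3,3)))
    def cost(q):
        M=render(n,pts(RECT,*q,z,0)[:4],bx);return np.abs(M-A).sum()/100
    S=np.vstack([p0]+[np.array(p0)+np.eye(3)[i]*s for i,s in enumerate((.008,.008,.05))])
    for _ in range(3):
        o=minimize(cost,S[0],method="Nelder-Mead",options=dict(initial_simplex=S,xatol=1e-5,fatol=1e-5,maxiter=400))
        S=np.vstack([o.x]+[o.x+np.eye(3)[i]*s for i,s in enumerate((.004,.004,.03))])
    return o.x,o.fun
def inflate(poly,d):
    c=poly
    out=[];N=len(c)
    for i in range(N):
        a,b,e=c[i-1],c[i],c[(i+1)%N]
        n1=np.array([(b-a)[1],-(b-a)[0]]);n2=np.array([(e-b)[1],-(e-b)[0]]);n1/=np.linalg.norm(n1)+1e-12;n2/=np.linalg.norm(n2)+1e-12
        m=(n1+n2);m/=np.linalg.norm(m);out.append(b+m*d/max(m@n1,.3))
    return np.array(out)
def seat(d,name):
    y={"arch":.046,"picket":-.046}[name];c,s=np.cos(d[2]),np.sin(d[2]);return np.array([d[0]-s*y,d[1]+c*y])
E
python3 - <<'E'
from h import *
for f in("top5","top8"):
    im=cv2.imread(f"pics/{f}.png");d,c=diefit(im);print(f,d.round(4),c,"arch",seat(d,"arch").round(4),"picket",seat(d,"picket").round(4))
Xs=[(pts(RECT,*d,.063,0)[:4],(0,0,255))]
for n in("arch","picket"):
    s=seat(d,n);P=inflate(POLY[n],.003)
    Xs.append((pts(P,*s,d[2],.063,0)[:len(P)],(255,0,0)))
overlay(im,"top",Xs,"pics/die_ov.png",(280,145,380,225),7)
E
```

```text
top5 [ 0.6011 -0.017   0.1617] 1.6976457274988612 arch [0.5937 0.0284] picket [ 0.6085 -0.0624]
top8 [ 0.6012 -0.0169  0.1603] 1.7213767590419133 arch [0.5939 0.0285] picket [ 0.6085 -0.0623]
```

View pics/die_ov.png

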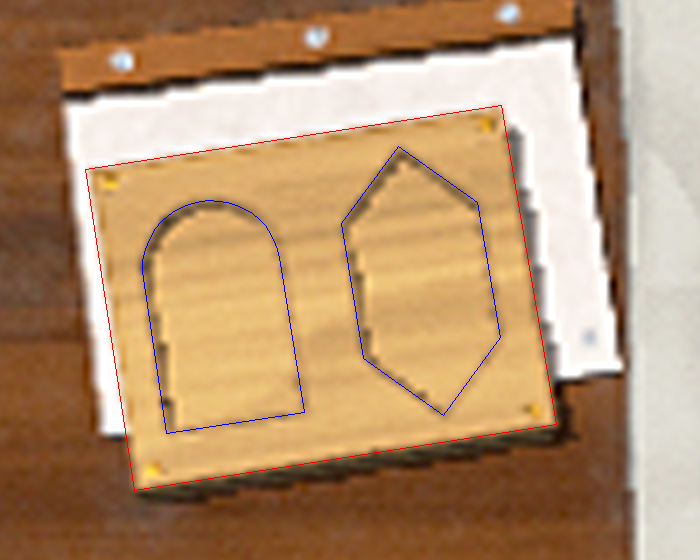

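```bash
cat >> h.py <<'E'
def satmask_fit(im,n,poly,p0,z0,h,bgfn=None,yaw=None,step=(.005,.005,.05),m=7,maskfn=None):
    f=im.astype(float);A=maskfn(f)
    bx=boxof(n,pts(poly,*p0,z0,h),m);A=A[bx[1]:bx[3],bx[0]:bx[2]]
    def cost(q):
        w=yaw if yaw is not None else q[2]
        return np.abs(render(n,pts(poly,q[0],q[1],w,z0,h),bx)-A).sum()/100
    k=2 if yaw is not None else 3;p0=np.array(p0[:k])
    S=np.vstack([p0]+[p0+np.eye(k)[i]*step[i] for i in range(k)])
    for _ in range(3):
        o=minimize(cost,S[0],method="Nelder-Mead",options=dict(initial_simplex=S,xatol=1e-5,fatol=1e-5,maxiter=400))
        S=np.vstack([o.x]+[o.x+np.eye(k)[i]*step[i]*.5 for i in range(k)])
    return o.x.round(4),round(o.fun,3)
E
python3 - <<'E'
from h import *
I={n:cv2.imread(f"pics/{n}0.png") for n in("scene","top")}
t=I["top"];print("arch px",t[228,404:414].tolist()[:4],"paper",t[228,440],t[215,400],"picket",t[227,214:218].tolist())
hs=cv2.cvtColor(t,cv2.COLOR_BGR2HSV)
print(hs[216:242:2,409].tolist())
z=cv2.resize(t[205:250,380:440],None,fx=12,fy=12,interpolation=cv2.INTER_NEAREST);cv2.imwrite("pics/a0.png",z)
E
```

```text
arch px [[107, 126, 145], [136, 151, 167], [170, 198, 212], [160, 183, 201]] paper [187 202 204] [182 193 197] picket [[194, 218, 231], [207, 225, 234], [215, 233, 238], [176, 199, 219]]
[[20, 15, 198], [18, 24, 190], [18, 56, 188], [16, 55, 196], [16, 53, 204], [17, 55, 187], [16, 55, 185], [18, 52, 201], [17, 54, 213], [15, 52, 201], [18, 57, 174], [18, 14, 180], [21, 20, 178]]
```

View pics/a0.png

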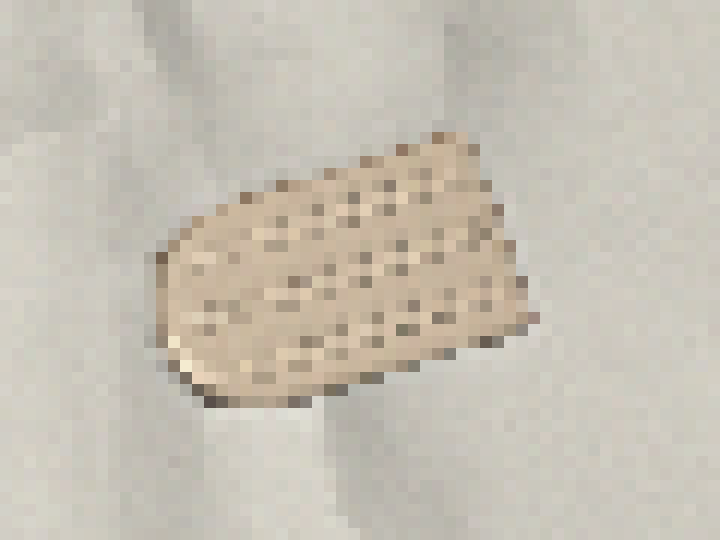

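```bash
python3 - <<'E'
from h import *
I={n:cv2.imread(f"pics/{n}0.png") for n in("scene","top")}
def mk(f):
    h=cv2.cvtColor(f.astype(np.uint8),cv2.COLOR_BGR2HSV).astype(float)
    return cv2.morphologyEx(np.maximum(np.clip((h[...,1]-22)/25,0,1),(h[...,2]<150)*1.),cv2.MORPH_CLOSE,np.ones((3,3)))
for cam in("top","scene"):
  for yaw in(None,1.872):
    q,c=satmask_fit(I[cam],cam,POLY["arch"],[.477,-.277,1.87],0,.024,yaw=yaw,maskfn=mk)
    print(cam,q,c,"along",q[:2]@[-.2965,.955])
# brick after release, TCP (.5612,.223)
J={"top":cv2.imread("pics/top8.png"),"scene":get_image("scene")};cv2.imwrite("pics/scene9.png",J["scene"])
for cam in J:
    print("brick",cam,fit(J,POLY["brick"],[.561,.222,.5,0],.024,False,(cam,)))
E
```

```text
top [ 0.4776 -0.2793  1.8673] 0.298 along -0.4083399
top [ 0.4777 -0.2795] 0.301 along -0.40856055
scene [ 0.4749 -0.276   1.8679] 1.38 along -0.40438785
scene [ 0.4745 -0.2757] 1.392 along -0.40398275
brick top (array([0.5601, 0.2225, 0.5059]), np.float64(30.25))
brick scene (array([0.5571, 0.2233, 0.5147]), np.float64(39.06))
```

```bash
python3 - <<'E'
from pl import *
plan([.575,.026,.19],Rdown(-1.4103),1)
E
```

```text
t 12.00 p [ 0.4514 -0.2952  0.1825] yawx 0.299 z [-0.006  0.003 -1.   ] F [-0.1 -0.1 -2.4] w 0.605 j [ 0.11  0.36  0.5   1.86 -0.2   0.97  0.99]
need rows 12 dist 0.3442 ang 1.709
[[0.118,-0.15,-0.004,0,0.001,0.285,1],[0.096,-0.166,-0.004,0,0.001,0.285,1],[0.071,-0.177,-0.004,0,0.001,0.285,1],[0.045,-0.186,-0.004,0,0.001,0.285,1],[0.018,-0.19,-0.004,0,0.001,0.285,1]]
```

Call:
{"name": "play_rows", "arguments": {"rows": [[0.1, -0.155, -0.02, 0, 0.001, 0.28, 1], [0.09, -0.166, -0.02, 0, 0.001, 0.285, 1], [0.07, -0.177, -0.01, 0, 0, 0.285, 1], [0.045, -0.186, -0.004, 0, 0, 0.285, 1], [0.018, -0.19, -0.004, 0, 0, 0.285, 1]]}}

```text
clock: 12.5
position: [0.4932, -0.1622, 0.1878]
ee_rot: [-3.064, 0.694, 0.023]
force: [0.8, 0.8, -1.7]
width: 0.609
```

```bash
python3 - <<'E'
from pl import *
plan([.575,.026,.19],Rdown(-1.4103),1)
E
```

```text
t 12.50 p [ 0.4932 -0.1622  0.1878] yawx -0.446 z [-0.014  0.004 -1.   ] F [ 0.8  0.8 -1.7] w 0.609 j [-0.28  0.35  0.65  1.91 -0.25  0.98  0.04]
need rows 7 dist 0.2052 ang 0.965
[[-0.007,-0.195,-0.003,0.003,0.003,0.276,1],[-0.034,-0.193,-0.002,0.003,0.003,0.276,1],[-0.06,-0.186,-0.002,0.003,0.003,0.276,1],[-0.085,-0.176,-0.002,0.003,0.003,0.276,1],[-0.108,-0.163,-0.002,0.003,0.003,0.276,1]]
```

Call:
{"name": "play_rows", "arguments": {"rows": [[-0.007, -0.195, -0.003, 0.003, 0.003, 0.276, 1], [-0.034, -0.193, -0.002, 0.003, 0.003, 0.276, 1], [-0.06, -0.186, -0.002, 0.003, 0.003, 0.276, 1], [-0.085, -0.176, -0.002, 0.003, 0.003, 0.276, 1], [-0.108, -0.163, -0.002, 0.003, 0.003, 0.276, 1]]}}

```text
clock: 13.0
position: [0.5483, -0.0229, 0.1839]
ee_rot: [2.616, -1.729, -0.025]
force: [0.4, -0.4, -2.2]
width: 0.608
```

```bash
python3 - <<'E'
from pl import *
plan([.5806,.0269,.13],Rdown(-1.4103),1,n=3)
E
```

```text
t 13.00 p [ 0.5483 -0.0229  0.1839] yawx -1.168 z [-0.017  0.004 -1.   ] F [ 0.4 -0.4 -2.2] w 0.608 j [-0.62  0.44  0.8   1.85 -0.36  1.03 -0.84]
need rows 3 dist 0.0802 ang 0.243
[[-0.073,-0.111,0.119,0.01,0.006,0.162,1],[-0.082,-0.104,0.119,0.01,0.006,0.162,1],[-0.09,-0.097,0.119,0.01,0.006,0.162,1]]
```

Call:
{"name": "play_rows", "arguments": {"rows": [[-0.073, -0.111, 0.1, 0.01, 0.006, 0.162, 1], [-0.082, -0.104, 0.1, 0.01, 0.006, 0.162, 1], [-0.09, -0.097, 0.1, 0.01, 0.006, 0.162, 1], [0, 0, 0, 0, 0, 0, 1], [0, 0, 0, 0, 0, 0, 1]]}}

```text
clock: 13.5
position: [0.5773, 0.0337, 0.131]
ee_rot: [2.377, -2.041, -0.01]
force: [0.7, 0.2, -2.3]
width: 0.604
```

```bash
python3 - <<'E'
from pl import *
plan([.5806,.0269,.1],Rdown(-1.4103),1,n=3)
from h import *
for n in("top","scene"):
    im=get_image(n);cv2.imwrite(f"pics/{n}10.png",im)
    c=(270,130,400,240) if n=="top" else (290,150,410,250)
    overlay(im,n,[],f"pics/{n}10z.png",c,6)
E
```

```text
t 13.50 p [0.5773 0.0337 0.131 ] yawx -1.419 z [-0.011 -0.003 -1.   ] F [ 0.7  0.2 -2.3] w 0.604 j [-0.7   0.56  0.81  1.84 -0.49  0.96 -1.09]
need rows 3 dist 0.0320 ang 0.014
[[0.016,-0.006,0.069,0.007,-0.001,-0.006,1],[0.016,-0.005,0.069,0.007,-0.001,-0.006,1],[0.016,-0.005,0.069,0.007,-0.001,-0.006,1]]
```

View pics/scene10z.png

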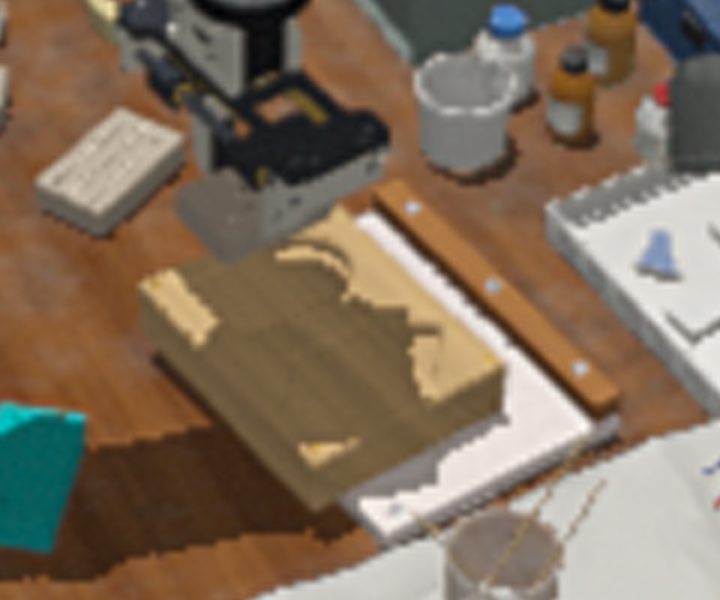

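View pics/top10z.png

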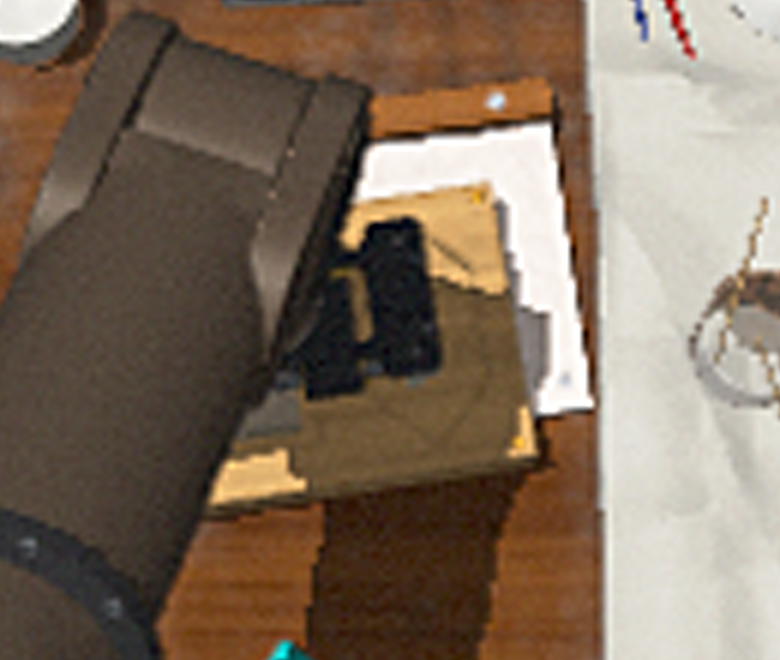

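```bash
python3 - <<'E'
from h import *
im=cv2.imread("pics/scene10.png")
Xs=[]
for d,col in(((.5995,-.0166,.1605),(0,0,255)),((.5978,-.0162,.1605),(255,0,0))):
    Xs.append((pts(RECT,*d,.063,0)[:4],col))
overlay(im,"scene",Xs,"pics/die_s.png",(300,175,390,245),8)
E
```

```text
(no output)
```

View pics/die_s.png

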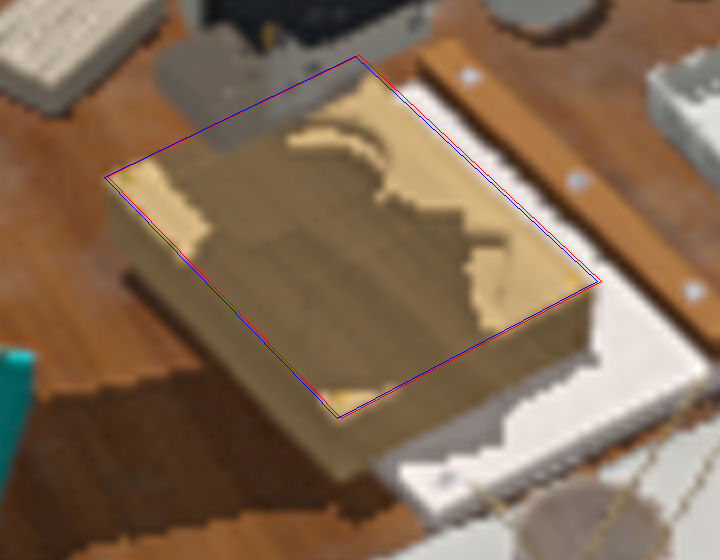

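```bash
python3 - <<'E'
from h import *
im=cv2.imread("pics/scene10.png")
Xs=[]
for off,col in((.0117,(0,0,255)),(.0067,(0,255,0))):
    w=.152;P=pts(POLY["arch"],.5773-.0017+off*np.cos(w),.0337+.0004+off*np.sin(w),w,.1164,.024);k=len(P)//2
    Xs+=[(P[:k],col),(P[k:],col)]
overlay(im,"scene",Xs,"pics/arch_s.png",(305,155,370,205),12)
E
```

```text
(no output)
```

View pics/arch_s.png

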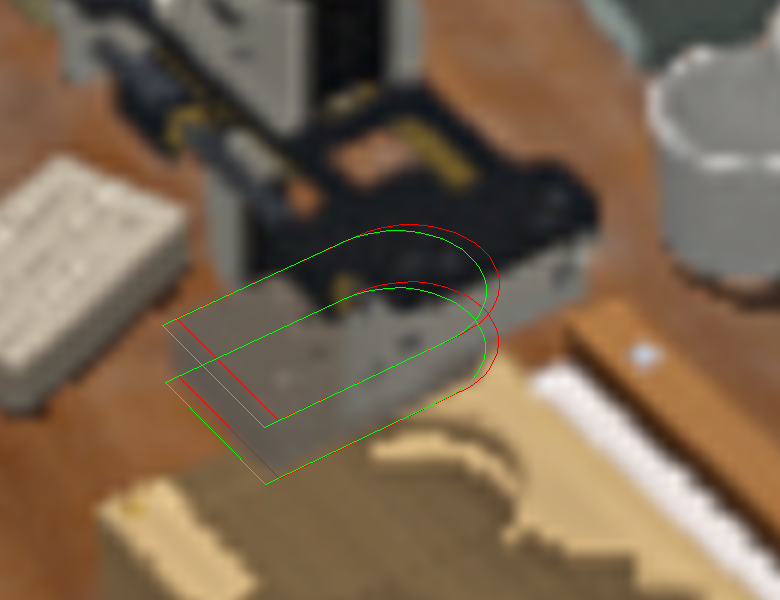

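Call:
{"name": "play_rows", "arguments": {"rows": [[0.02, -0.01, 0.08, 0.012, 0, -0.01, 1], [0.015, -0.005, 0.08, 0.01, 0, -0.006, 1], [0.01, -0.005, 0.06, 0, 0, 0, 1], [0, 0, 0, 0, 0, 0, 1]]}}

```text
clock: 14.0
position: [0.5811, 0.0241, 0.0969]
ee_rot: [-2.387, 2.038, -0.003]
force: [-0.2, 0.6, -2.7]
width: 0.607
```

```bash
python3 - <<'E'
from pl import *
plan([.5806,.0269,.088],Rdown(-1.4103),1)
E
```

```text
t 14.00 p [0.5811 0.0241 0.0969] yawx -1.413 z [ 0.003  0.001 -1.   ] F [-0.2  0.6 -2.7] w 0.607 j [-0.65  0.6   0.77  1.87 -0.53  0.88 -1.03]
need rows 1 dist 0.0093 ang 0.004
[[-0.019,0,0.059,-0.007,0,-0.006,1]]
```

Call:
{"name": "play_rows", "arguments": {"rows": [[-0.016, 0, 0.04, -0.007, 0, -0.005, 1], [0, 0, 0.02, 0, 0, 0, 1], [0, 0, 0, 0, 0, 0, 1]]}}

```text
clock: 14.3
position: [0.5807, 0.026, 0.087]
ee_rot: [2.391, -2.037, -0.001]
force: [0.2, 0.2, -1.8]
width: 0.605
```

```bash
python3 - <<'E'
from pl import *
plan([.5806,.0269,.080],Rdown(-1.4103),1)
E
```

```text
t 14.30 p [0.5807 0.026  0.087 ] yawx -1.411 z [-0.001  0.    -1.   ] F [ 0.2  0.2 -1.8] w 0.605 j [-0.64  0.61  0.76  1.88 -0.54  0.87 -1.03]
need rows 1 dist 0.0071 ang 0.001
[[-0.006,-0,0.047,0.001,0,-0.002,1]]
```

Well aligned; descend slowly, watching the force.

Call:
{"name": "play_rows", "arguments": {"rows": [[-0.006, 0, 0.035, 0, 0, 0, 1], [0, 0, 0.03, 0, 0, 0, 1], [0, 0, 0.02, 0, 0, 0, 1], [0, 0, 0.01, 0, 0, 0, 1]]}}

```text
clock: 14.7
position: [0.5811, 0.0275, 0.0721]
ee_rot: [-2.392, 2.036, -0.0]
force: [-0.3, 0.1, -2.4]
width: 0.607
```

```bash
python3 - <<'E'
from pl import *
plan([.5806,.0269,.069],Rdown(-1.4103),1)
E
```

```text
t 14.70 p [0.5811 0.0275 0.0721] yawx -1.410 z [ 0.  0. -1.] F [-0.3  0.1 -2.4] w 0.607 j [-0.63  0.63  0.74  1.89 -0.56  0.84 -1.01]
need rows 1 dist 0.0032 ang 0.001
[[0.004,0.004,0.021,-0.001,0,-0,1]]
```

Call:
{"name": "play_rows", "arguments": {"rows": [[0.002, 0.002, 0.015, 0, 0, 0, 1], [0, 0, 0.012, 0, 0, 0, 1], [0, 0, 0.008, 0, 0, 0, 1], [0, 0, 0, 0, 0, 0, 1]]}}

```text
clock: 15.1
position: [0.5811, 0.0272, 0.0679]
ee_rot: [-2.391, 2.035, 0.0]
force: [-0.3, -0.2, -2.6]
width: 0.608
```

```bash
python3 - <<'E'
from pl import *
show()
E
```

```text
t 15.10 p [0.5811 0.0272 0.0679] yawx -1.410 z [ 0.001  0.002 -1.   ] F [-0.3 -0.2 -2.6] w 0.608 j [-0.63  0.64  0.73  1.89 -0.57  0.83 -1.01]
```

Call:
{"name": "play_rows", "arguments": {"rows": [[0, 0, 0.012, 0, 0, 0, 1], [0, 0, 0.008, 0, 0, 0, 1], [0, 0, 0, 0, 0, 0, 1]]}}

```text
clock: 15.4
position: [0.5815, 0.0271, 0.0678]
ee_rot: [-2.389, 2.033, 0.001]
force: [-0.2, 0.5, -2.6]
width: 0.605
```

```bash
python3 - <<'E'
from pl import *
show()
E
```

```text
t 15.40 p [0.5815 0.0271 0.0678] yawx -1.410 z [ 0.003  0.004 -1.   ] F [-0.2  0.5 -2.6] w 0.605 j [-0.63  0.64  0.73  1.89 -0.57  0.83 -1.  ]
```

Call:
{"name": "play_rows", "arguments": {"rows": [[0, 0, 0, 0, 0, 0, 0.2], [0, 0, 0, 0, 0, 0, -0.3], [0, 0, 0, 0, 0, 0, -0.6], [0, 0, -0.15, 0, 0, 0, -0.6], [0, 0, -0.3, 0, 0, 0, -0.6]]}}

```text
clock: 15.9
position: [0.5783, 0.0272, 0.1316]
ee_rot: [2.391, -2.035, -0.009]
force: [-0.1, 0.7, 0.3]
width: 0.797
```

```bash
python3 - <<'E'
from pl import *
plan([.53,.25,.19],Rdown(.305-np.pi/2),-1)
E
```

```text
t 15.90 p [0.5783 0.0272 0.1316] yawx -1.410 z [-0.006  0.002 -1.   ] F [-0.1  0.7  0.3] w 0.797 j [-0.68  0.56  0.8   1.84 -0.49  0.96 -1.07]
need rows 5 dist 0.2354 ang 0.145
[[-0.304,0.017,-0.077,0.002,0.001,-0.058,-1],[-0.304,0.008,-0.077,0.002,0.001,-0.058,-1],[-0.304,-0.001,-0.077,0.002,0.001,-0.058,-1],[-0.304,-0.01,-0.078,0.002,0.001,-0.058,-1],[-0.303,-0.019,-0.078,0.002,0.001,-0.058,-1]]
```

Call:
{"name": "play_rows", "arguments": {"rows": [[-0.304, 0.017, -0.077, 0.002, 0, -0.058, -1], [-0.304, 0.008, -0.077, 0.002, 0, -0.058, -1], [-0.304, 0, -0.077, 0.002, 0, -0.058, -1], [-0.304, -0.01, -0.078, 0.002, 0, -0.058, -1], [-0.303, -0.019, -0.078, 0.002, 0, -0.058, -1]]}}

```text
clock: 16.4
position: [0.5342, 0.2475, 0.1973]
ee_rot: [-2.518, 1.868, -0.012]
force: [-0.1, 0.6, -0.3]
width: 0.998
```

```bash
python3 - <<'E'
from pl import *
from h import *
for n in("top","scene"):
    im=get_image(n);cv2.imwrite(f"pics/{n}11.png",im)
    c=(190,130,400,260) if n=="top" else (260,130,410,250)
    overlay(im,n,[],f"pics/{n}11z.png",c,3 if n=="top" else 5)
plan([.477,.3275,.12],Rdown(.305-np.pi/2),-1,n=3)
E
```

```text
t 16.50 p [0.5331 0.2547 0.1973] yawx -1.266 z [ 0.01   0.004 -1.   ] F [-0.7  0.6 -1. ] w 0.998 j [-1.1   0.49  0.83  1.75 -0.41  1.07 -1.4 ]
need rows 3 dist 0.1200 ang 0.011
[[-0.191,0.072,0.171,-0.007,0.001,0,-1],[-0.192,0.072,0.171,-0.007,0.001,0,-1],[-0.192,0.071,0.172,-0.007,0.001,0,-1]]
```

View pics/scene11z.png

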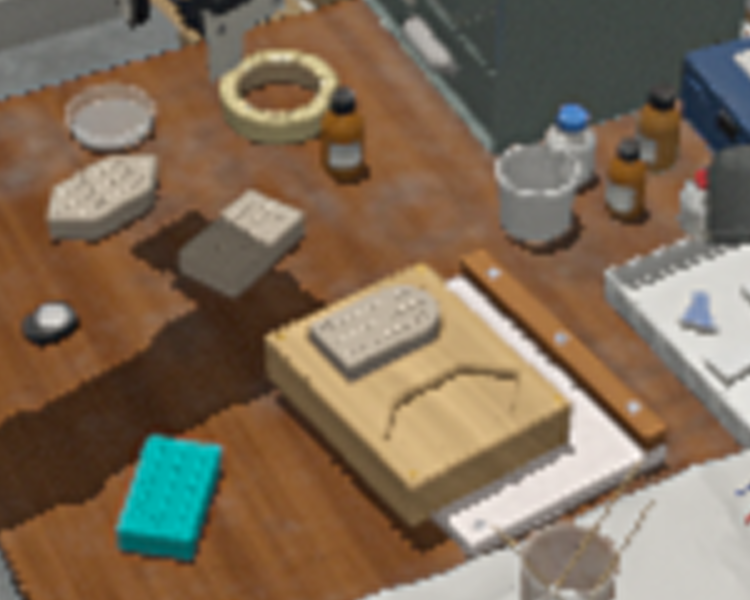

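View pics/top11z.png

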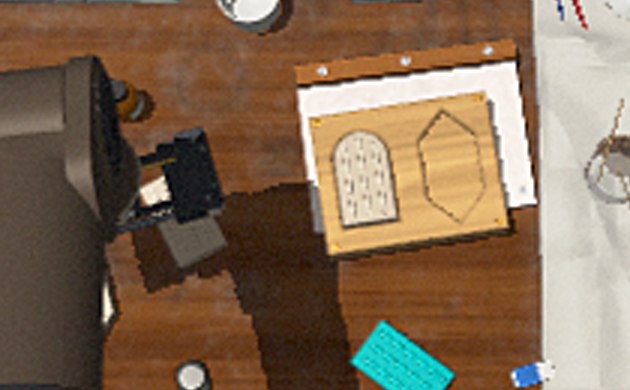

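```bash
python3 - <<'E'
from h import *
t=cv2.imread("pics/top11.png");s=cv2.imread("pics/scene11.png")
d,c=diefit(t);print("top",d.round(4),c)
d2,c2=diefit(s,"scene",(.598,-.0165,.16));print("scene",d2.round(4),c2)
I={"top":t,"scene":s}
# arch height/pose check
for z in(.053,.058,.063):
    for cam in I: print(z,cam,fit(I,POLY["arch"],[.592,.0288,.16,z],.024,False,(cam,),m=4))
X=[(pts(RECT,*d2,.063,0)[:4],(0,0,255))]
P=pts(POLY["arch"],*seat(d2,"arch"),d2[2],.053,.024);k=len(P)//2;X+=[(P[k:],(255,0,0))]
P=pts(inflate(POLY["picket"],.003),*seat(d2,"picket"),d2[2],.063,0);X+=[(P[:6],(0,255,0))]
overlay(s,"scene",X,"pics/ds11.png",(305,175,385,240),9)
E
```

```text
top [ 0.601  -0.017   0.1635] 5.696596521038432
scene [ 0.5977 -0.017   0.1639] 6.607622388443167
0.053 top (array([0.5937, 0.027 , 0.1477]), np.float64(43.52))
0.053 scene (array([0.5904, 0.0309, 0.1688]), np.float64(77.47))
0.058 top (array([0.5929, 0.0269, 0.148 ]), np.float64(43.69))
0.058 scene (array([0.5883, 0.0262, 0.1627]), np.float64(78.37))
0.063 top (array([0.5921, 0.0271, 0.1581]), np.float64(43.97))
0.063 scene (array([0.5861, 0.022 , 0.1544]), np.float64(78.23))
```

View pics/ds11.png

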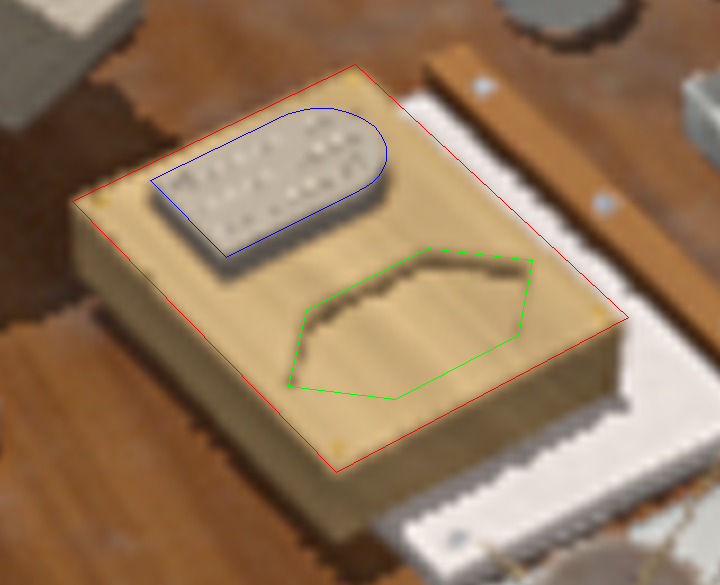

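Call:
{"name": "play_rows", "arguments": {"rows": [[-0.18, 0.072, 0.17, -0.01, 0.003, 0, -1], [-0.18, 0.072, 0.17, -0.01, 0.002, 0, -1], [-0.18, 0.07, 0.17, 0, 0, 0, -1], [0, 0, 0.1, 0, 0, 0, -1], [0, 0, 0, 0, 0, 0, -1]]}}

```text
clock: 17.0
position: [0.4782, 0.3269, 0.1034]
ee_rot: [-2.534, 1.851, -0.007]
force: [-0.8, -0.1, -0.5]
width: 1.0
```

```bash
python3 - <<'E'
from pl import *
plan([.4765,.3285,.05],Rdown(-1.2688),-1)
E
```

```text
t 17.00 p [0.4782 0.3269 0.1034] yawx -1.262 z [ 0.006  0.    -1.   ] F [-0.8 -0.1 -0.5] w 1.000 j [-1.21  0.58  0.75  1.87 -0.51  0.88 -1.47]
need rows 2 dist 0.0535 ang 0.009
[[-0.007,0.005,0.178,-0.006,-0.001,0.007,-1],[-0.007,0.004,0.178,-0.006,-0.001,0.007,-1]]
```

Call:
{"name": "play_rows", "arguments": {"rows": [[-0.007, 0.005, 0.2, -0.006, 0, 0.007, -1], [-0.007, 0.004, 0.18, -0.006, 0, 0.007, -1], [0, 0, 0.06, 0, 0, 0, -1], [0, 0, 0.02, 0, 0, 0, -1], [0, 0, 0, 0, 0, 0, -1]]}}

```text
clock: 17.5
position: [0.4809, 0.3279, 0.0364]
ee_rot: [-2.525, 1.863, -0.005]
force: [0.5, -0.2, -0.1]
width: 1.001
```

```bash
python3 - <<'E'
from pl import *
plan([.4765,.3285,.014],Rdown(-1.2688),-1)
E
```

```text
t 17.50 p [0.4809 0.3279 0.0364] yawx -1.272 z [ 0.005  0.001 -1.   ] F [ 0.5 -0.2 -0.1] w 1.001 j [-1.15  0.67  0.67  1.91 -0.6   0.76 -1.4 ]
need rows 1 dist 0.0228 ang 0.006
[[-0.012,0.027,0.149,-0.01,-0.001,-0.006,-1]]
```

Call:
{"name": "play_rows", "arguments": {"rows": [[-0.01, 0.027, 0.1, -0.01, 0, -0.004, -1], [0, 0.01, 0.06, 0, 0, 0, -1], [0, 0, 0.02, 0, 0, 0, -1], [0, 0, 0, 0, 0, 0, -1]]}}

```text
clock: 17.9
position: [0.4764, 0.3284, 0.0098]
ee_rot: [-2.527, 1.861, -0.001]
force: [-0.3, -0.2, -0.1]
width: 0.996
```

```bash
python3 - <<'E'
from pl import *
plan([.4765,.3285,.014],Rdown(-1.2688),-1)
E
```

```text
t 17.90 p [0.4764 0.3284 0.0098] yawx -1.270 z [ 0.003  0.002 -1.   ] F [-0.3 -0.2 -0.1] w 0.996 j [-1.13  0.7   0.64  1.93 -0.63  0.71 -1.38]
need rows 1 dist 0.0042 ang 0.004
[[-0,-0.001,-0.028,-0.007,0.003,-0.002,-1]]
```

Call:
{"name": "play_rows", "arguments": {"rows": [[0, 0, -0.03, -0.005, 0.003, 0, -0.4], [0, 0, 0, 0, 0, 0, 0.1], [0, 0, 0, 0, 0, 0, 1], [0, 0, 0, 0, 0, 0, 1], [0, 0, 0, 0, 0, 0, 1]]}}

```text
clock: 18.4
position: [0.4771, 0.3288, 0.0157]
ee_rot: [-2.528, 1.862, -0.002]
force: [0.5, 0.2, -0.1]
width: 0.613
```

```bash
python3 - <<'E'
from pl import *
show()
E
```

```text
t 18.40 p [0.4771 0.3288 0.0157] yawx -1.270 z [ 0.002  0.001 -1.   ] F [ 0.5  0.2 -0.1] w 0.613 j [-1.13  0.7   0.65  1.93 -0.62  0.72 -1.38]
```

Call:
{"name": "play_rows", "arguments": {"rows": [[0, 0, 0, 0, 0, 0, 1], [0, 0, 0, 0, 0, 0, 1], [0, 0, -0.1, 0, 0, 0, 1], [0, 0, -0.25, 0, 0, 0, 1], [0, 0, -0.3, 0, 0, 0, 1]]}}

```text
clock: 18.9
position: [0.4731, 0.3262, 0.1118]
ee_rot: [2.521, -1.858, -0.002]
force: [0.7, 1.1, -1.6]
width: 0.606
```

```bash
python3 - <<'E'
from pl import *
plan([.56,.2,.19],Rdown(-1.3),1)
E
```

```text
t 18.90 p [0.4731 0.3262 0.1118] yawx -1.270 z [-0.007 -0.007 -1.   ] F [ 0.7  1.1 -1.6] w 0.606 j [-1.22  0.57  0.77  1.86 -0.49  0.91 -1.49]
need rows 4 dist 0.1721 ang 0.031
[[0.244,-0.075,-0.13,0.004,-0.003,0.015,1],[0.244,-0.077,-0.13,0.004,-0.003,0.015,1],[0.243,-0.079,-0.13,0.004,-0.003,0.015,1],[0.242,-0.081,-0.13,0.004,-0.003,0.015,1]]
```

Call:
{"name": "play_rows", "arguments": {"rows": [[0.15, -0.05, -0.2, 0.004, -0.003, 0.015, 1], [0.24, -0.077, -0.2, 0.004, -0.003, 0.015, 1], [0.24, -0.08, -0.1, 0.004, -0.003, 0.015, 1], [0.24, -0.08, -0.05, 0, 0, 0.015, 1], [0.24, -0.08, 0, 0, 0, 0.015, 1]]}}

```text
clock: 19.4
position: [0.575, 0.1847, 0.2079]
ee_rot: [-2.497, 1.894, 0.001]
force: [0.4, -0.0, -2.4]
width: 0.605
```

```bash
python3 - <<'E'
from pl import *
plan([.6068,-.0624,.17],Rdown(.1625-np.pi/2),1)
E
```

```text
t 19.40 p [0.575  0.1847 0.2079] yawx -1.298 z [ 0.004  0.006 -1.   ] F [ 0.4 -0.  -2.4] w 0.605 j [-0.95  0.51  0.84  1.7  -0.42  1.11 -1.29]
need rows 6 dist 0.2520 ang 0.111
[[0.274,0.04,0.041,-0.002,0.002,0.037,1],[0.275,0.035,0.041,-0.002,0.002,0.037,1],[0.275,0.03,0.041,-0.002,0.002,0.037,1],[0.276,0.025,0.041,-0.002,0.002,0.037,1],[0.276,0.02,0.042,-0.002,0.002,0.037,1]]
```

Call:
{"name": "play_rows", "arguments": {"rows": [[0.274, 0.04, 0.03, -0.002, 0.002, 0.037, 1], [0.275, 0.035, 0.03, -0.002, 0.002, 0.037, 1], [0.275, 0.03, 0.03, -0.002, 0.002, 0.037, 1], [0.276, 0.025, 0.03, -0.002, 0.002, 0.037, 1], [0.276, 0.02, 0.03, -0.002, 0.002, 0.037, 1]]}}

```text
clock: 19.9
position: [0.6033, -0.0291, 0.1901]
ee_rot: [-2.407, 2.013, -0.005]
force: [1.0, 0.5, -2.5]
width: 0.607
```

```bash
python3 - <<'E'
from pl import *
plan([.6068,-.0624,.13],Rdown(.1625-np.pi/2),1,n=3)
E
```

```text
t 19.90 p [ 0.6033 -0.0291  0.1901] yawx -1.393 z [ 0.005  0.001 -1.   ] F [ 1.   0.5 -2.5] w 0.607 j [-0.6   0.53  0.85  1.73 -0.45  1.08 -1.  ]
need rows 3 dist 0.0688 ang 0.016
[[0.074,0.006,0.134,-0.003,0,0.01,1],[0.074,0.005,0.134,-0.003,0,0.01,1],[0.074,0.005,0.134,-0.003,0,0.01,1]]
```

Call:
{"name": "play_rows", "arguments": {"rows": [[0.06, 0.006, 0.1, -0.003, 0, 0.01, 1], [0.05, 0.005, 0.12, -0.003, 0, 0.01, 1], [0.03, 0, 0.1, 0, 0, 0.005, 1], [0, 0, 0, 0, 0, 0, 1], [0, 0, 0, 0, 0, 0, 1]]}}

```text
clock: 20.4
position: [0.6041, -0.06, 0.1441]
ee_rot: [-2.383, 2.047, -0.007]
force: [0.1, -0.4, -1.7]
width: 0.608
```

```bash
python3 - <<'E'
from pl import *
from h import *
plan([.6068,-.0624,.098],Rdown(.1625-np.pi/2),1,n=2)
o,p,R=state();m=R.as_matrix();w=np.arctan2(m[1,0],m[0,0])+np.pi/2
im=get_image("scene");cv2.imwrite("pics/scene12.png",im)
# scene coords = truth - (.0017,-.0002)
P=pts(POLY["picket"],p[0]-.0017,p[1]+.0002,w,p[2]-.0157,.024);X=[(P[:6],(0,0,255)),(P[6:],(0,0,255))]
overlay(im,"scene",X,"pics/p12.png",(310,160,400,235),8)
E
```

```text
t 20.40 p [ 0.6041 -0.06    0.1441] yawx -1.419 z [ 0.004 -0.003 -1.   ] F [ 0.1 -0.4 -1.7] w 0.608 j [-0.52  0.59  0.81  1.77 -0.5   1.   -0.94]
need rows 2 dist 0.0462 ang 0.012
[[0.009,-0.007,0.154,-0.003,-0.003,-0.011,1],[0.009,-0.007,0.154,-0.003,-0.003,-0.011,1]]
```

View pics/p12.png

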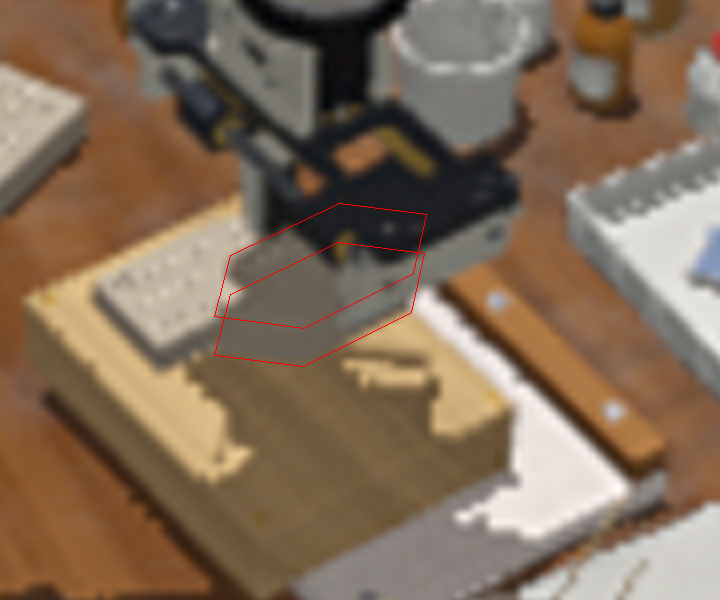

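Call:
{"name": "play_rows", "arguments": {"rows": [[0.009, -0.007, 0.13, -0.003, -0.003, -0.011, 1], [0.009, -0.007, 0.12, -0.003, -0.003, -0.011, 1], [0, 0, 0.05, 0, 0, 0, 1], [0, 0, 0, 0, 0, 0, 1]]}}

```text
clock: 20.85
position: [0.6087, -0.0586, 0.0995]
ee_rot: [-2.398, 2.024, -0.002]
force: [-0.9, 0.0, -1.5]
width: 0.606
```

```bash
python3 - <<'E'
from pl import *
plan([.6068,-.0624,.086],Rdown(.1625-np.pi/2),1)
E
```

```text
t 20.85 p [ 0.6087 -0.0586  0.0995] yawx -1.402 z [ 0.003  0.002 -1.   ] F [-0.9  0.  -1.5] w 0.606 j [-0.49  0.64  0.76  1.79 -0.55  0.93 -0.89]
need rows 1 dist 0.0142 ang 0.007
[[0.023,0.017,0.09,-0.007,0.003,0.013,1]]
```

Call:
{"name": "play_rows", "arguments": {"rows": [[0.023, 0.014, 0.04, -0.007, 0.003, 0.013, 1], [0.003, 0.002, 0.03, 0, 0, 0, 1], [0, 0, 0.01, 0, 0, 0, 1], [0, 0, 0, 0, 0, 0, 1]]}}

```text
clock: 21.25
position: [0.6076, -0.0631, 0.0878]
ee_rot: [-2.394, 2.034, -0.002]
force: [-0.3, -0.6, -1.8]
width: 0.608
```

```bash
python3 - <<'E'
from pl import *
plan([.6068,-.0624,.082],Rdown(.1625-np.pi/2),1)
E
```

```text
t 21.25 p [ 0.6076 -0.0631  0.0878] yawx -1.409 z [ 0.001 -0.001 -1.   ] F [-0.3 -0.6 -1.8] w 0.608 j [-0.48  0.66  0.75  1.8  -0.56  0.91 -0.88]
need rows 1 dist 0.0059 ang 0.001
[[-0.005,0.004,0.038,-0.002,-0.002,-0.001,1]]
```

Call:
{"name": "play_rows", "arguments": {"rows": [[-0.004, 0.004, 0.03, 0, 0, 0, 1], [0, 0, 0.03, 0, 0, 0, 1], [0, 0, 0.025, 0, 0, 0, 1], [0, 0, 0.015, 0, 0, 0, 1]]}}

```text
clock: 21.65
position: [0.6074, -0.0626, 0.0723]
ee_rot: [-2.393, 2.034, -0.003]
force: [0.2, 0.3, -2.6]
width: 0.604
```

```bash
python3 - <<'E'
from pl import *
plan([.6068,-.0624,.07],Rdown(.1625-np.pi/2),1)
E
```

```text
t 21.65 p [ 0.6074 -0.0626  0.0723] yawx -1.409 z [ 0.003 -0.    -1.   ] F [ 0.2  0.3 -2.6] w 0.604 j [-0.47  0.67  0.74  1.82 -0.58  0.88 -0.86]
need rows 1 dist 0.0024 ang 0.003
[[-0.002,0.004,0.016,-0.005,-0.002,-0.001,1]]
```

In the cavity by 6 mm, no resistance. Last few millimetres.

Call:
{"name": "play_rows", "arguments": {"rows": [[0, 0.004, 0.018, -0.004, 0, 0, 1], [0, 0, 0.014, 0, 0, 0, 1], [0, 0, 0.014, 0, 0, 0, 1], [0, 0, 0.01, 0, 0, 0, 1]]}}

```text
clock: 22.05
position: [0.6068, -0.0627, 0.0686]
ee_rot: [-2.391, 2.032, 0.002]
force: [-4.6, 1.9, 13.1]
width: 0.604
```

```bash
python3 - <<'E'
from pl import *
show()
E
```

```text
t 22.05 p [ 0.6068 -0.0627  0.0686] yawx -1.409 z [ 0.001  0.003 -1.   ] F [-4.6  1.9 13.1] w 0.604 j [-0.46  0.68  0.73  1.82 -0.58  0.87 -0.86]
```

Call:
{"name": "play_rows", "arguments": {"rows": [[0, 0, -0.005, 0, 0, 0, 0.2], [0, 0, 0, 0, 0, 0, -0.2], [0, 0, 0, 0, 0, 0, -0.4], [0, 0, -0.15, 0, 0, 0, -0.4], [0, 0, -0.3, 0, 0, 0, -0.4]]}}

```text
clock: 22.55
position: [0.6038, -0.062, 0.1336]
ee_rot: [2.392, -2.033, -0.012]
force: [-0.1, 1.0, 0.7]
width: 0.697
```

Call:
{"name": "play_rows", "arguments": {"rows": [[0, 0.1, -0.3, 0, 0, 0, -0.4], [0, 0.3, -0.1, 0, 0, 0, -0.4], [0, 0.3, 0, 0, 0, 0, -0.4], [0.1, 0.3, 0, 0, 0, 0, -0.4], [0, 0.1, 0, 0, 0, 0, -0.4]]}}

```text
clock: 23.05
position: [0.4448, -0.1061, 0.1999]
ee_rot: [-2.394, 2.029, -0.003]
force: [0.4, -0.2, 0.7]
width: 0.701
```

```bash
python3 - <<'E'
from pl import *
plan([.4,-.2,.25],Rdown(.1625-np.pi/2),-.4)
E
```

```text
t 23.05 p [ 0.4448 -0.1061  0.1999] yawx -1.406 z [ 0.004  0.001 -1.   ] F [ 0.4 -0.2  0.7] w 0.701 j [-0.67  0.25  0.98  2.05 -0.26  0.96 -0.97]
need rows 3 dist 0.1155 ang 0.005
[[0.189,0.132,-0.112,-0.003,0,0.002,-0.4],[0.19,0.132,-0.112,-0.003,0,0.002,-0.4],[0.19,0.132,-0.112,-0.003,0,0.002,-0.4]]
```

Call:
{"name": "play_rows", "arguments": {"rows": [[-0.25, 0.05, -0.1, 0, 0, 0, -0.4], [-0.32, 0.05, -0.05, 0, 0, 0, -0.4], [-0.32, 0, -0.05, 0, 0, 0, -0.4], [-0.32, 0, 0, 0, 0, 0, -0.4], [-0.32, 0, 0, 0, 0, 0, -0.4]]}}

```text
clock: 23.55
position: [0.3913, 0.1156, 0.232]
ee_rot: [-2.367, 2.051, -0.003]
force: [1.9, -0.1, 0.3]
width: 0.699
```

Call:
{"name": "play_rows", "arguments": {"rows": [[-0.3, 0, 0, 0, 0, 0, -0.4], [-0.2, 0, 0, 0, 0, 0, -0.4], [0, 0, 0, 0, 0, 0, -0.4], [0, 0, 0, 0, 0, 0, -0.4]]}}

```text
clock: 23.95
position: [0.3784, 0.1998, 0.2331]
ee_rot: [-2.375, 2.036, -0.002]
force: [-0.1, -1.3, 0.5]
width: 0.703
```

```bash
python3 - <<'E'
from pl import *
from h import *
show()
I={n:get_image(n) for n in("top","scene")}
for n in I: cv2.imwrite(f"pics/{n}13.png",I[n])
d1,c1=diefit(I["top"],"top",(.601,-.017,.163));d2,c2=diefit(I["scene"],"scene",(.598,-.017,.163));print(d1.round(4),c1,d2.round(4),c2)
for n,d,crop in(("top",d1,(280,140,380,225)),("scene",d2,(305,170,395,245))):
    X=[(pts(RECT,*d,.063,0)[:4],(0,0,255))]
    for k in("arch","picket"):
        P=pts(POLY[k],*seat(d,k),d[2],.053,.024);X+=[(P[len(P)//2:],(255,0,0))]
    overlay(I[n],n,X,f"pics/{n}13z.png",crop,8)
E
```

```text
t 23.95 p [0.3784 0.1998 0.2331] yawx -1.417 z [ 0.01   0.009 -1.   ] F [-0.1 -1.3  0.5] w 0.703 j [-1.33  0.09  0.8   2.07 -0.08  1.   -1.91]
[ 0.6014 -0.0165  0.1603] 10.136653312545983 [ 0.5975 -0.0166  0.16  ] 8.73885511333777
```

View pics/scene13z.png

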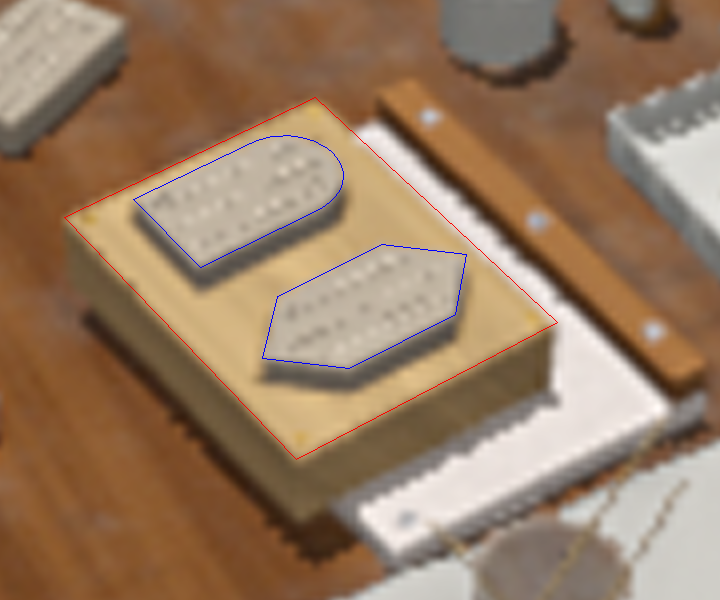

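View pics/top13z.png

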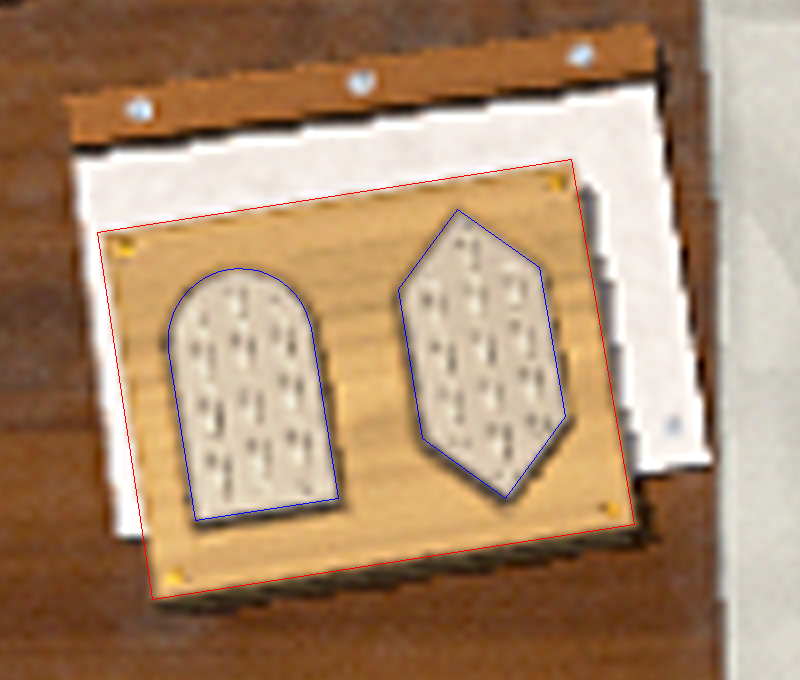

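View pics/scene13.png

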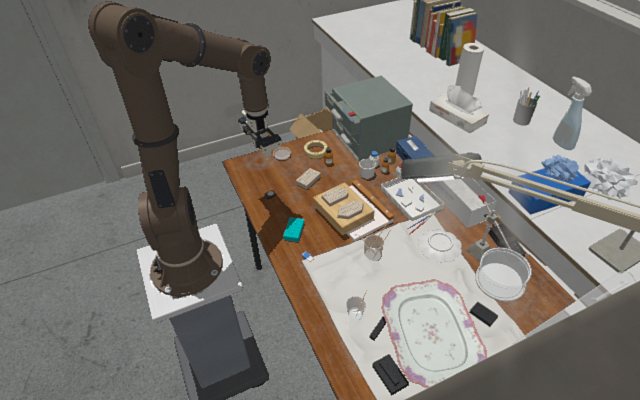

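Both blanks match the seated outlines in both views, the bystanders look undisturbed, and the arm is clear of everything.

```bash
python3 -c "
from cell import *
print(sign_off())"
```

```text
the job is handed in; nothing more can be done
None
```

The job is done and handed in at about 24 s of the 72 s allowed; `sign_off` gives no verdict.

**What I did:**
- I moved the spare brick blank from the board to the bench on the left, flat, and let go of it. I set it down harder than needed, about 35 N at the wrist.
- I pushed the die over from the front with closed fingers. It fell the last part on its own and landed flat on the board, about 0.035 rad off the board's line (0.25 allowed).
- I lowered the arch and then the picket straight into their cavities. The arch went down until the finger height matched a seated blank (67.8 mm against 67.6), with no contact force seen. The picket was felt on the cavity floor at about 13 N, at the expected height.

**Last checks:**
- Both cameras show the die flat with its cavity face at the expected height.
- The arch and picket outlines lie on their seated positions, 14 mm above the die, to about 1 mm. The arch's height was only confirmed from these pictures.
- By eye, the bystanders are where they started. The gripper is clear and touching nothing.

**Disagreement:** the two cameras differ by about 3.5 mm in x throughout. Near the arch's starting place they also differed by about 3 to 4 mm in y. I used their mean, which agreed with the gripper position when the brick was released.

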